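Sanitise the roller balls with a single-ball scoop

TASK

Sanitise the roller balls before they are fitted: push the sanitiser's lid up and over until it stays open by itself, then with the scoop bring every ball from the tray, one at a time, and tip it gently onto the wire rack from just above it; the gripper must never touch a ball. Then shut the lid and start the cycle by pressing the knob down and turning it clockwise to its stop, where it springs up again. At the end the scoop stands upright in its rest again, and the two oil bottles behind the sanitiser are left alone.

Things in the scene. Friction and masses are not known exactly. Their poses are not given: they have to be found in the camera images.
- scoop_grip (a point): On the scoop's upright black grip, 152 mm straight above its origin: 18 (x) x 28 (y) mm thick, from 110 to 185 mm above the base; gripped across its 18 mm it cannot swing. Slid flat on a floor with its lip under a ball stopped by a wall, the scoop takes the ball up; level it keeps it; pitched forward over 35 degrees the ball rolls off over the lip.
- sanitiser: Bench UV sanitiser, does not move: white open-topped chamber 110 (x) x 260 (y) x 85 mm high, walls 6 mm, with a grey control pod 80 mm long and 75 mm high joined to its +y end, the end nearest the robot. Origin: centre of the chamber's underside; z up, y along the chamber towards the pod, x towards the hinge side (the robot's left).
- rack (a point): On top of the wire rack, middle of the chamber, 28 mm above the sanitiser's underside; axes as the sanitiser's. The rack is nine round 5 mm bars running along x, 28 mm apart (at y = 0, +-28, +-56, +-84, +-112 mm); a ball settles in a gap between two bars, its centre about 18 mm above this point.
- uv_lid (a joint): Chamber lid (white slab 116 x 262 x 12 mm, 0.38 kg) hinged along its long left edge; rad: 0 shut, 1.75 open on its stop, leaning 10 degrees back. Balance point about 1.3 rad: beyond it the lid stays open by itself, before it the lid sinks shut by itself, softly, in one or two seconds (damper, 0.22 N m s/rad).
- lid_hinge (a point): Middle of the lid's hinge axis (parallel to the sanitiser's y), 55 mm beside the chamber's middle and 86 mm above its underside.
- lid_bar (a point): Middle of the lid's round steel handle bar, 10 mm thick, 110 mm long, parallel to the hinge, carried by a post at each end. Lid shut: 103 mm from the hinge axis towards -x of the sanitiser and 50 mm above it, 37 mm above the lid's top face; it swings with the lid. Room for a finger between bar and lid.
- knob_press (a joint): How far the start knob is pressed down against its spring, m: 0 up, 0.006 fully down. The spring pushes with 2.4 N at the top and 6 N fully down.
- knob_turn (a joint): Turn of the start knob, rad, clockwise seen from above: 0 off, 1.4 the stop. A lock inside holds it at either end: it turns only while held fully down, and springs up again, locked, when let go within 0.05 rad of the stop. Needs about 0.06 N m.
- knob_grip (a point): Middle of the start knob's grip bar, on its upright axis, on top of the pod: bar 44 mm long, 14 mm thick, from 24 mm below this point to 12 mm above it; the pod's top lies 40 mm below. The point's x axis runs along the bar (white line on the +x end). Knob off: bar parallel to the sanitiser's x.
- ball_tray: Open dark steel tray, fixed on a plywood board laid over a carton, 158 (x) x 206 (y) x 36 mm high, walls 4 mm, flat floor 4 mm thick. Origin: centre of its underside; axes along its sides.
- scoop_rest: Black rubber scoop rest, fixed on the same board as the tray: flat dish 100 (x) x 92 (y) mm with a rim 12 mm high and 5 mm thick; its floor is 5 mm above its origin, which is the centre of its underside.
- scoop: Steel single-ball scoop, 0.16 kg, standing upright in its rest. Origin: underside of its flat 2 mm base plate, below the middle of the pocket (a 20 mm square hole in which one ball sits); z up, +x towards the open front lip. Plate 42 mm wide, from 28 mm behind the origin to 18 mm in front; cheeks 9 mm high at both sides, back wall 30 mm high.
- ball0: White polished roller ball for a roll-on applicator, 44 mm across, 45 g. Origin: its centre. Absent in some runs; all balls are alike.
- ball1: White polished roller ball for a roll-on applicator, 44 mm across, 45 g. Origin: its centre. Absent in some runs; all balls are alike.
- ball2: White polished roller ball for a roll-on applicator, 44 mm across, 45 g. Origin: its centre. Absent in some runs; all balls are alike.
- ball3: White polished roller ball for a roll-on applicator, 44 mm across, 45 g. Origin: its centre. Absent in some runs; all balls are alike.
- oil_a: Bystander: clear oil bottle with black cap, 50 mm across, 102 mm high. Origin: centre of its underside.
- oil_b: Bystander: clear oil bottle with black cap, 50 mm across, 102 mm high. Origin: centre of its underside.

How it is judged:
On the way, in this order (a step that is already met when the one before it is completed fails the run):
1. the lid stands open by itself, let go by the gripper (value of joint uv_lid above 1.6 rad and contact force between the fingers and sanitiser below 0.2 N), for 0.4 s.
2. every ball lies on the rack in the chamber (x of ball0 in the frame of sanitiser between -0.054 and 0.054 m and y of ball0 in the frame of sanitiser between -0.128 and 0.128 m and z of each of ball0, ball1, ball2, ball3 in the frame of sanitiser below 0.07 m and x of ball1 in the frame of sanitiser between -0.054 and 0.054 m and y of ball1 in the frame of sanitiser between -0.128 and 0.128 m and x of ball2 in the frame of sanitiser between -0.054 and 0.054 m and y of ball2 in the frame of sanitiser between -0.128 and 0.128 m and x of ball3 in the frame of sanitiser between -0.054 and 0.054 m and y of ball3 in the frame of sanitiser between -0.128 and 0.128 m), for 0.4 s.
3. the lid is shut (value of joint uv_lid below 0.05 rad), for 0.3 s.
4. the knob is pressed and turned clockwise to its stop (value of joint knob_turn above 1.25 rad), for 0.2 s.
At the end, for the whole second after the job is handed in: Every ball is on the rack in the chamber (centre under 70 mm above the sanitiser's underside: none on another), lid shut (under 0.05 rad), knob turned past 1.25 rad and sprung up again, scoop upright (0.15 rad) on the floor of its rest, origin within 36 mm of the rest's middle and at rest (all of step 2 and value of joint uv_lid below 0.05 rad and value of joint knob_turn above 1.25 rad and value of joint knob_press below 0.003 m and angle between scoop's own z axis and vertical below 0.15 rad and horizontal distance between scoop and scoop_rest below 0.036 m and z of scoop in the frame of scoop_rest below 0.012 m and linear speed of scoop below 0.02 m/s); the robot touches nothing.
It fails at once if the gripper touches a ball (contact force between the fingers and ball0 above 0.3 N or contact force between the fingers and ball1 above 0.3 N or contact force between the fingers and ball2 above 0.3 N or contact force between the fingers and ball3 above 0.3 N).
It fails at once if a ball is dropped into the chamber from a height ((linear speed of ball0 above 1 m/s and horizontal distance between ball0 and sanitiser below 0.13 m and z of ball0 in the frame of sanitiser below 0.09 m) or (linear speed of ball1 above 1 m/s and horizontal distance between ball1 and sanitiser below 0.13 m and z of ball1 in the frame of sanitiser below 0.09 m) or (linear speed of ball2 above 1 m/s and horizontal distance between ball2 and sanitiser below 0.13 m and z of ball2 in the frame of sanitiser below 0.09 m) or (linear speed of ball3 above 1 m/s and horizontal distance between ball3 and sanitiser below 0.13 m and z of ball3 in the frame of sanitiser below 0.09 m)).
It fails at once if an oil bottle is pushed away or knocked over (distance of any of oil_a, oil_b from where it was at the start of the episode above 0.03 m or angle between any of oil_a, oil_b's own z axis and vertical above 0.4 rad).
Of ball0, ball1, ball2, ball3 only 2 to 4 are there at a start; the rules pass over those that are not, and their reading is None.
At some moment in a run one of ball0, ball1, ball2, ball3 may be knocked a few centimetres aside while the robot is not near it.
It also fails if it takes over 210 s, if anything falls off the work surface, if the arm or the gripper's body presses on something with over 40 N, if the wrist force passes 120 N, or if a joint passes its speed limit or range.

ROBOT

A 7-joint arm with a two-finger parallel gripper is mounted at the origin on a cart in front of the work surface, level with it; the furniture and walls round the work are solid. World frame = base frame: x ahead of the robot, y to its left, z up, the work surface at z = 0. Lengths are in m, angles in rad, forces in N, time in s.
With the tool pointing down it reaches from about 0.425 to 0.925 m from the base axis. Payload 6.8 kg.
Tool frame: the origin (TCP) lies on the centre line of the jaws, within the pads' length; the fingertips stand 14 mm ahead of it and the grasp point (between the pads) lies 5 mm behind it (bot.finger_overhang is the distance from the TCP to the fingertips, in m); z points along the fingers, y is the line along which they close (so a half turn about z gives the same grasp; the last joint's range is limited). The gripper opens to 85 mm and grips with 20 to 120 N. Pads are 22 mm wide; open, the fingers measure 114 mm over their backs; the gripper's body (76 mm by 85 mm) begins 54 mm behind the grasp point. The pads swing forward as they close: fully open they stand 13 mm farther back than shut.
Start: joints at [1.075, 0.477, 0.022, 1.555, -0.011, 1.109, -0.083], TCP at [0.255, -0.625, 0.245] pointing down, gripper open.
Joint ranges: [-2.96, 2.96], [-0.34, 2.1], [-1.41, 1.46], [0.24, 2.44], [-1.37, 4.51], [0.17, 1.92], [-2.96, 2.96]. Speed limits (rad/s): [2.39, 2.39, 3.14, 3.14, 3.14, 3.14, 3.14].

INTERFACE

Orientations are given as a unit quaternion [w, x, y, z].
In Python, from station import bot gives the robot as it stands.
- The arm moves only by the shell command python3 -m inch 'ROWS' [OPENING] [FORCE]. ROWS is JSON, a list of rows, each a list of 4 numbers: the shift along the tool's x, y, z in m, then the turn about the tool's z in degrees. A call has 1 to 12 rows; each row shifts and turns the commanded pose from where the row before left it, along the tool's axes as they then stand; what a row does not reach is not made up. A row lasts 1/10 s, in which the tool goes at most 50 mm and 8.59 degrees, less where a joint would pass 70% of its speed; a pose out of reach is approached as far as the arm can. A call is refused whole if a number of a shift passes 0.05 or a number of a turn 8.59, either way. A call with a gripper value outside its range is refused whole. OPENING is the finger opening in m, from 0 to 0.0854, set as the call begins (- or left out, the last holds). The fingers move at their own pace and stop on an object; FORCE is the grip in N (left out, the last holds). Time passes only in rows, so rows that do not move let the fingers close. It gives the time, the measured TCP pose, the force, the opening and the grip force at its end, in the units of the state.
- bot.get_obs(): the state, without advancing time (a new reading comes with each control period).
- bot.read_camera(name): name is "scene" or "top" or "wrist"; returns a dict with "color" (480x640x3 uint8, red, green, blue), "mtx" (3x3 intrinsics, pixels), "world_from_camera" (4x4, takes a point from camera to world coordinates); the wrist camera has in their place "hand_eye" (4x4, takes a point from camera to tool coordinates, whose origin is the TCP and whose axes are the flange's). Camera axes: x right, y up, looking along -z (the intrinsics and any distortion apply to the point x, -y, -z); pixel columns grow to the right and rows downward; lengths in m; the calibration is good to about 2 mm. A picture is of the moment at which its call begins: read the wrist's pose just before it. There is no depth.
- bot.hand_in(): hands the job in; it is judged then, once.
The state is a dict: "t": time; "q": joint angles; "joint_vel": joint speeds; "joint_torque": joint torques, N m; "eef_pos": TCP position; "tool_rot": TCP orientation; "contact_force": force on the tool from outside, world axes, zero at the start; "torque": the same for the moment, N m; "gripper_width": opening from 0.0 (shut) to 1.0 (fully open); "grasp_force": force on a finger pad.
Only numpy, scipy, OpenCV 4.12 (cv2) and the standard library are available. Lean on these libraries where they do the work, as an engineer would, in place of code of your own. Each camera call takes 0.05 s, during which the arm holds its last target. There are 200 camera calls.

## Working session

There is one attempt and no reset: what is moved stays moved. The work goes in short steps, Python scripts to look and compute and a shell command to move; the robot and the scene stay as the last step left them, time stands still between calls to the robot, and variables do not carry over. Pictures are saved under pics/ and viewed, at most 14 in all, crops included, and the job is handed in when it is done.

```bash
mkdir -p pics; ls; python3 - <<'E'
from station import bot
import cv2,numpy as np
print(bot.get_obs())
for n in ["scene","top"]:
    c=bot.read_camera(n); cv2.imwrite(f"pics/{n}0.png",c["color"][:,:,::-1]); print(n,c["mtx"],c["world_from_camera"],[k for k in c])
    np.savez(f"{n}.npz",**{k:c[k] for k in("color","mtx","world_from_camera")})
E
```

```text
pics
{'t': 0.0, 'q': array([ 1.07491895,  0.47778468,  0.02234265,  1.55645572, -0.01150096,
        1.10930937, -0.08306863]), 'joint_vel': array([ 0.00034819,  0.00174697, -0.00275082,  0.00129742,  0.0027958 ,
       -0.00125037,  0.00175554]), 'joint_torque': array([-1.33371987e-04, -5.96449900e+01,  1.60761058e+00, -2.81192923e+01,
        1.24613161e-02,  9.38696845e-03,  8.71156203e-06]), 'eef_pos': array([ 0.2550088 , -0.62435877,  0.24433429]), 'tool_rot': array([-8.81710788e-04,  9.81257179e-01,  1.92700576e-01, -2.42521044e-04]), 'contact_force': array([-0.14631371,  0.37895181,  0.82057997]), 'torque': array([ 0.05316407,  0.03326316, -0.00979291]), 'grasp_force': 0.0, 'gripper_width': 0.9965477953504841}
scene [[449.93185624   0.         322.7988209 ]
 [  0.         449.93185624 238.1934266 ]
 [  0.           0.           1.        ]] [[-0.80294258  0.26531094 -0.53375399  0.02928695]
 [-0.59551884 -0.31905379  0.73726656  0.82998975]
 [ 0.02530865  0.90984327  0.41417954  0.55812559]
 [ 0.          0.          0.          1.        ]] ['color', 'mtx', 'world_from_camera']
top [[453.54437054   0.         319.78385284]
 [  0.         453.54437054 240.76507512]
 [  0.           0.           1.        ]] [[ 0.02950588  0.98582876 -0.16513952  0.3342638 ]
 [-0.99891092  0.02310741 -0.04053421  0.15206822]
 [-0.03614385  0.16615566  0.98543692  1.02799672]
 [ 0.          0.          0.          1.        ]] ['color', 'mtx', 'world_from_camera']
```

View pics/scene0.png

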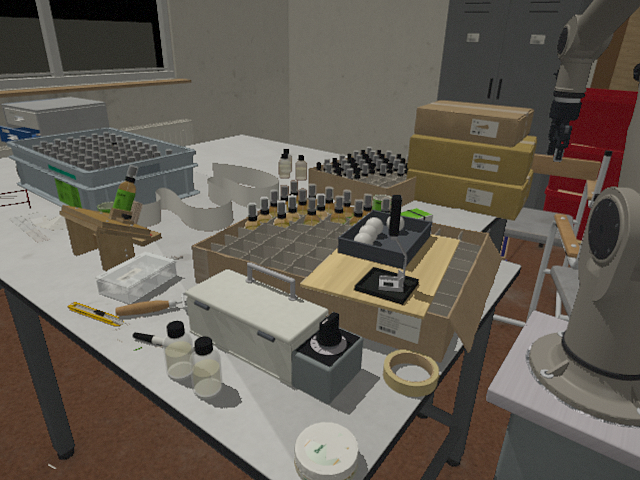

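View pics/top0.png

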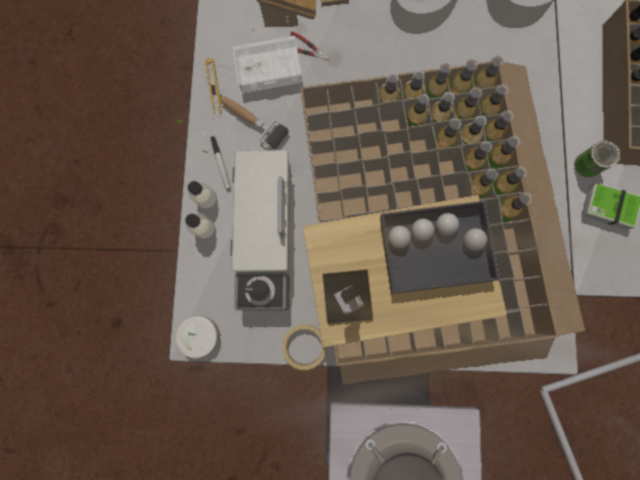

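Scene: sanitiser lid at about (255,305), knob (328,335), scoop grip (396,215), tray (385,238) and rest (387,285). Top: chamber (262,212), knob (260,290), scoop (348,298), four balls at (400,237), (424,229), (447,224), (475,239). I'll take enlarged crops for corner picking.

```bash
python3 - <<'E'
import cv2
t=cv2.imread("pics/top0.png")[140:340,225:515]; cv2.imwrite("pics/topc.png",cv2.resize(t,None,fx=2.75,fy=2.75,interpolation=cv2.INTER_CUBIC))
t=cv2.imread("pics/scene0.png")[180:410,160:460]; cv2.imwrite("pics/scenec.png",cv2.resize(t,None,fx=2.6,fy=2.6,interpolation=cv2.INTER_CUBIC))
E
```

```text
(no output)
```

View pics/topc.png

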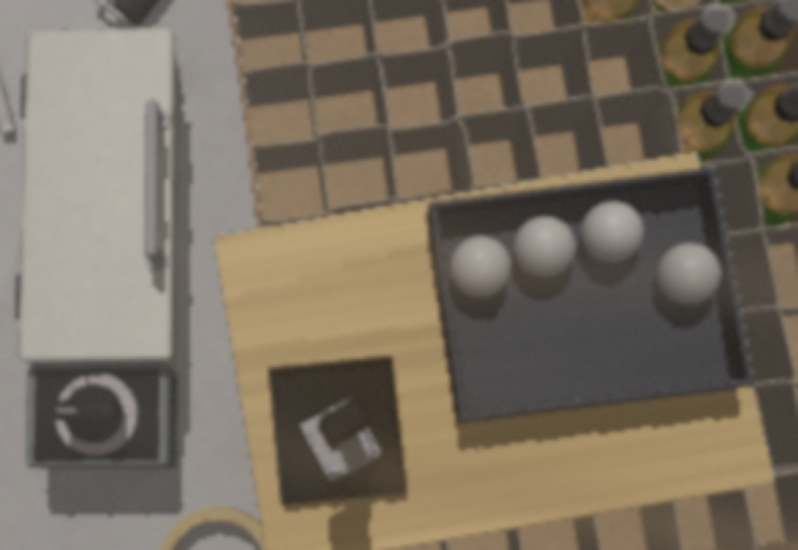

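View pics/scenec.png

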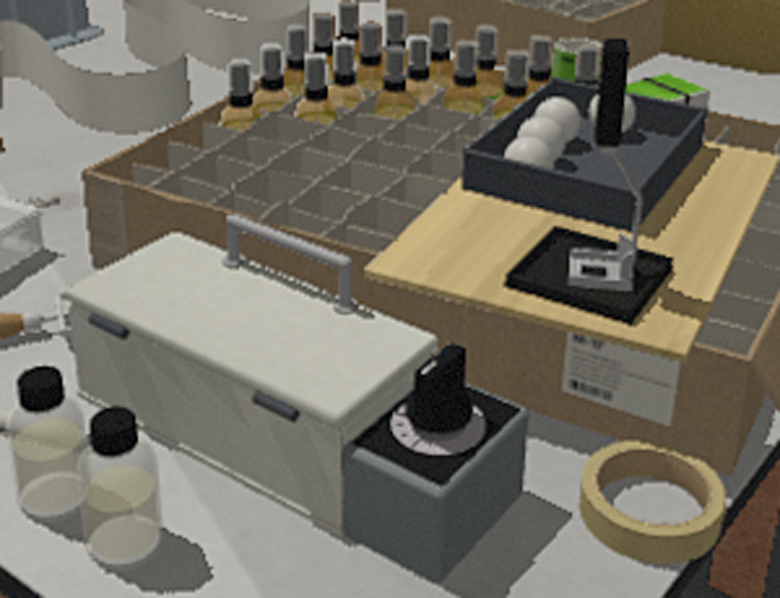

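The crops show the tray rim, rest, lid and bar corners clearly in both views. The scoop's lip points roughly up-left in the top view.

```bash
cat >h.py <<'E'
import numpy as np,cv2
D={n:dict(np.load(f"{n}.npz")) for n in("scene","top")} 
def ray(c,u,v):
    K=c["mtx"];T=c["world_from_camera"]
    d=T[:3,:3]@np.array([(u-K[0,2])/K[0,0],-(v-K[1,2])/K[1,1],-1.]); return T[:3,3],d/np.linalg.norm(d)
def tri(rs):
    A=sum(np.eye(3)-np.outer(d,d) for o,d in rs); b=sum((np.eye(3)-np.outer(d,d))@o for o,d in rs)
    p=np.linalg.solve(A,b); return p,max(np.linalg.norm(np.cross(p-o,d)) for o,d in rs)
def plane(r,z): o,d=r; return o+d*(z-o[2])/d[2]
def proj(c,P):
    T=np.linalg.inv(c["world_from_camera"]);p=T[:3,:3]@P+T[:3,3];K=c["mtx"]
    return K[0,0]*p[0]/-p[2]+K[0,2],K[1,1]*-p[1]/-p[2]+K[1,2]
tc=lambda x,y:ray(D["top"],225+x/2.75,140+y/2.75)
sc=lambda x,y:ray(D["scene"],160+x/2.6,180+y/2.6)
E
python3 - <<'E'
from h import *
np.set_printoptions(precision=4,suppress=True)
C={"trayTL":((430,203),(465,150)),"trayBL":((458,422),(637,193)),"trayBR":((752,383),(707,105)),
"restTL":((270,368),(508,270)),"restBL":((284,505),(634,315)),"restBR":((406,497),(672,264)),"restTR":((392,357),(555,231)),
"lidTL":((28,30),(70,292)),"lidBL":((22,358),(335,420)),"lidBR":((170,358),(437,343)),"lidTR":((172,30),(178,236)),
"bar1":((152,100),(232,220)),"bar2":((155,258),(348,262)),"boardL":((216,240),(368,270)),
"ball1":((480,267),(530,155)),"b2":((545,247),(542,132)),"b3":((612,232),(560,115)),"b4":((688,274),(612,112))}
for k,(a,b) in C.items():
    print(k,*tri([tc(*a),sc(*b)]))
print("tray@z")
E
```

```text
trayTL [0.5387 0.067  0.1435] 0.0010818110359510017
trayBL [0.383  0.047  0.1436] 0.00041574418539179193
trayBR [ 0.4149 -0.1562  0.1479] 0.00018807214611480896
restTL [0.4192 0.1805 0.1199] 0.00024711588598029673
restBL [0.321  0.1678 0.1135] 0.00029412259363032476
restBR [0.331  0.0808 0.1122] 0.0015895481571519935
restTR [0.4306 0.0914 0.1114] 9.780260804572796e-06
lidTL [0.6818 0.3783 0.0952] 0.003034979136672509
lidBL [0.425  0.3698 0.0937] 0.0006127473636794933
lidBR [0.4275 0.2572 0.0921] 0.00010967556954423986
lidTR [0.6857 0.2654 0.093 ] 0.0015256243404328156
bar1 [0.6145 0.2728 0.1348] 0.0019390920927408427
bar2 [0.4979 0.2675 0.1363] 0.002156129461395035
boardL [0.5167 0.2247 0.104 ] 9.719804112324795e-05
ball1 [0.4942 0.0308 0.1389] 0.00019875692820579358
b2 [ 0.5098 -0.0152  0.1407] 0.00012607395589613372
b3 [ 0.5211 -0.0641  0.1387] 0.0011298350920753565
b4 [ 0.4939 -0.1192  0.1313] 7.93924427926751e-05
tray@z
```

```bash
cat >go.py <<'E'
import sys,numpy as np
from station import bot
from scipy.spatial.transform import Rotation as R
def state():
    o=bot.get_obs(); q=o["tool_rot"]; r=R.from_quat([q[1],q[2],q[3],q[0]]).as_matrix()
    return o,r,np.degrees(np.arctan2(r[1,0],r[0,0]))
def show(tgt,o,r,yaw):
    d=np.array(tgt[:3])-o["eef_pos"]; out=""
    if len(tgt)>3: out=" turn %.1f"%((yaw-tgt[3]+180)%360-180)
    print(tgt,"tool shift mm",np.round(1000*r.T@d,1),out)
if __name__=="__main__":
    o,r,yaw=state(); print("t %.1f pos %s yaw %.1f F %s w %.3f g %.1f tilt %.3f"%(o["t"],np.round(o["eef_pos"],4),yaw,np.round(o["contact_force"],1),o["gripper_width"]*.0854,o["grasp_force"],np.arccos(-r[2,2])))
    for a in sys.argv[1:]: show([float(v) for v in a.split(",")],o,r,yaw)
E
python3 -m inch '[[0,0,-0.03,0],[0,0,-0.05,8.4],[0,0,-0.05,8],[0,0,-0.01,4],[0,0,0,0]]' 0.06 30; python3 go.py 0.6,-0.1,0.385 0.556,0.271,0.385,1.9 0.556,0.271,0.141
```

```text
t: 0.6
eef_pos: [0.2556, -0.6257, 0.3879]
tool_rot: [0.002, 1.0, 0.016, 0.001]
contact_force: [-1.0, 0.0, -0.6]
gripper_width: 0.699
grasp_force: 0.0
t 0.6 pos [ 0.2556 -0.6257  0.3879] yaw 1.8 F [-1.   0.  -0.6] w 0.060 g 0.0 tilt 0.005
[0.6, -0.1, 0.385] tool shift mm [ 360.6 -514.7    1.4] 
[0.556, 0.271, 0.385, 1.9] tool shift mm [ 3.282e+02 -8.869e+02 -2.000e-01]  turn -0.1
[0.556, 0.271, 0.141] tool shift mm [ 327.8 -887.9  243.8]
```

```bash
python3 -m inch '[[0.015,-0.02,0,0],[0.03,-0.04,0,0],[0.03,-0.04,0,0],[0.03,-0.04,0,0],[0.03,-0.04,0,0],[0.03,-0.04,0,0],[0.03,-0.045,0,0],[0.03,-0.045,0,0],[0.03,-0.045,0,0],[0.03,-0.045,0,0],[0.02,-0.045,0,0],[0.02,-0.045,0,0]]' >/dev/null; python3 -m inch '[[0.003,-0.045,0,0],[0,-0.045,0,0],[0,-0.045,0,0],[0,-0.045,0,0],[0,-0.045,0,0],[0,-0.045,0,0],[0,-0.045,0,0],[0,-0.045,0.02,0],[0,-0.03,0.03,0],[0,-0.01,0.04,0],[0,0,0.03,0],[0,0,0,0]]' >/dev/null; python3 go.py 0.556,0.271,0.136,1.9
python3 - <<'E'
from station import bot
import cv2,numpy as np
c=bot.read_camera("wrist"); cv2.imwrite("pics/w1.png",c["color"][:,:,::-1]); print(c["mtx"],c["hand_eye"],c.keys())
E
```

```text
t 3.0 pos [0.5426 0.2595 0.2586] yaw 2.0 F [-0.5 -0.4 -0.5] w 0.060 g 0.0 tilt 0.012
[0.556, 0.271, 0.136, 1.9] tool shift mm [ 15.2 -11.6 122.4]  turn 0.1
[[350.30913177   0.         315.26899213]
 [  0.         350.30913177 240.95968236]
 [  0.           0.           1.        ]] [[-7.66630234e-04  9.63642028e-01  2.67195536e-01  6.69056879e-02]
 [ 9.99999258e-01  4.85919458e-04  1.11670000e-03  3.02177988e-04]
 [ 9.46263538e-04  2.67196194e-01 -9.63641686e-01 -1.28634279e-01]
 [ 0.00000000e+00  0.00000000e+00  0.00000000e+00  1.00000000e+00]] dict_keys(['color', 'mtx', 'hand_eye'])
```

View pics/w1.png

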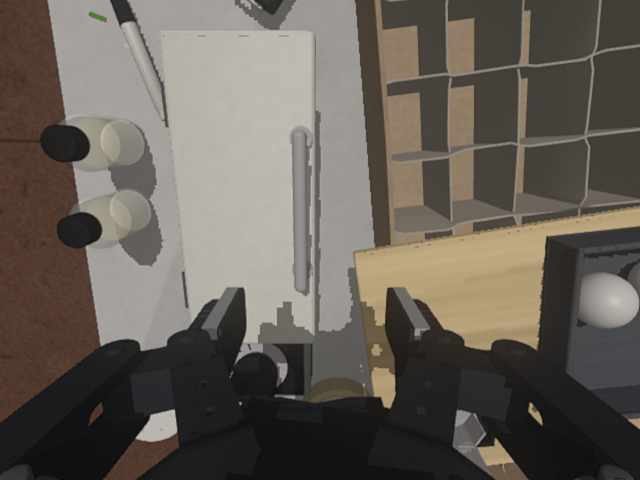

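The wrist view shows the bar from (300,132) to (301,287) and the lid edge beside it. I'll compute the bar position from this.

```bash
cat >>h.py <<'E'
def wcam(bot):
    o=bot.get_obs(); c=bot.read_camera("wrist")
    from scipy.spatial.transform import Rotation as R
    q=o["tool_rot"];T=np.eye(4);T[:3,:3]=R.from_quat([q[1],q[2],q[3],q[0]]).as_matrix();T[:3,3]=o["eef_pos"]
    return dict(color=c["color"],mtx=c["mtx"],world_from_camera=T@c["hand_eye"])
E
python3 - <<'E'
from h import *; from station import bot
c=wcam(bot)
for p in [(300,132),(301,287)]: print(plane(ray(c,*p),.136))
for p in [(162,31),(314,32)]: print(plane(ray(c,*p),.093))
E
python3 go.py 0.556,0.271,0.136,1.9
```

```text
[0.61787853 0.27258195 0.136     ]
[0.50196253 0.26935183 0.136     ]
[0.68802265 0.37963301 0.093     ]
[0.69119774 0.26528711 0.093     ]
t 3.1 pos [0.5457 0.2606 0.2644] yaw 1.9 F [-0.   0.5  0.8] w 0.060 g 0.0 tilt 0.003
[0.556, 0.271, 0.136, 1.9] tool shift mm [ 10.9 -10.2 128.3]  turn -0.0
```

```bash
python3 -m inch '[[0.006,-0.005,0.02,0],[0.006,-0.005,0.04,0],[0,0,0.04,0],[0,0,0.02,0],[0,0,0.012,0],[0,0,0,0],[0,0,0,0]]' 0.04 25; python3 -m inch '[[0,0,0,0],[0,0,0,0],[0,0,0,0],[0,0,0,0],[0,0,0,0]]' 0.005 25; python3 go.py
```

```text
t: 3.8
eef_pos: [0.5591, 0.2721, 0.1352]
tool_rot: [-0.001, 1.0, 0.016, 0.001]
contact_force: [-0.3, 0.9, 0.1]
gripper_width: 0.47
grasp_force: 0.0
t: 4.3
eef_pos: [0.5588, 0.271, 0.1348]
tool_rot: [0.0, 1.0, 0.016, 0.001]
contact_force: [-0.4, -2.1, 5.5]
gripper_width: 0.103
grasp_force: 25.3
t 4.3 pos [0.5588 0.271  0.1348] yaw 1.8 F [-0.4 -2.1  5.5] w 0.009 g 25.3 tilt 0.002
```

```bash
python3 -m inch '[[0,-0.004,-0.007,0],[0,-0.004,-0.007,0],[0,-0.010,-0.0125,0],[0,-0.0115,-0.011,0],[0,-0.013,-0.0095,0],[0,-0.014,-0.0075,0],[0,-0.015,-0.0055,0],[0,-0.016,-0.0035,0],[0,-0.016,-0.001,0],[0,0,0,0]]'; python3 -m inch '[[0,-0.016,0.001,0],[0,-0.016,0.0035,0],[0,-0.0115,0.004,0],[0,-0.007,0.003,0],[0,-0.003,0.002,0],[0,0,0,0],[0,0,0,0]]';python3 go.py
```

```text
t: 5.3
eef_pos: [0.5552, 0.3782, 0.2003]
tool_rot: [-0.002, 1.0, 0.017, 0.002]
contact_force: [1.6, -0.2, 8.2]
gripper_width: 0.104
grasp_force: 25.6
t: 6.0
eef_pos: [0.5532, 0.4291, 0.1847]
tool_rot: [-0.001, 1.0, 0.016, 0.0]
contact_force: [3.2, 2.4, 3.7]
gripper_width: 0.104
grasp_force: 26.0
t 6.0 pos [0.5532 0.4291 0.1847] yaw 1.8 F [3.2 2.4 3.7] w 0.009 g 26.0 tilt 0.002
```

```bash
python3 -m inch '[[0,0,0,0],[0,0,0,0],[0,0,0,0],[0,0,0,0]]' 0.03 25 >/dev/null; python3 -m inch '[[0,0,-0.02,0],[0,0,-0.04,0],[0,0,-0.04,0],[0,0,-0.04,0],[0,0,-0.04,8.5],[0,0,-0.03,8.5],[0,0,-0.02,8.5],[0,0,0,8.5],[0,0,0,8.5],[0,0,0,8.5],[0,0,0,8.5],[0,0,0,0]]' 0.05 ; python3 go.py 0.34,0.29,0.42
python3 - <<'E'
from h import *; from station import bot
print(bot.get_obs()["q"])
c=bot.read_camera("scene");cv2.imwrite("pics/s2.png",c["color"][150:410,160:460,::-1])
E
```

```text
t: 7.6
eef_pos: [0.554, 0.4257, 0.3981]
tool_rot: [0.017, 0.925, -0.379, -0.006]
contact_force: [-1.0, 0.4, 0.8]
gripper_width: 0.588
grasp_force: 0.0
t 7.6 pos [0.554  0.4257 0.3981] yaw -44.5 F [-1.   0.4  0.8] w 0.050 g 0.0 tilt 0.036
[0.34, 0.29, 0.42] tool shift mm [-57.5 247.4 -13.1] 
[-1.00965148  0.47495201  0.42236922  1.27021642 -0.1823178   1.47007727
 -2.95184573]
```

View pics/s2.png

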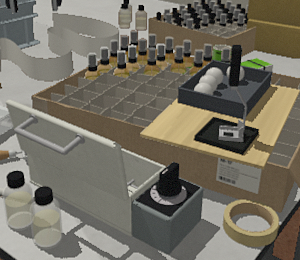

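The lid stands open. I'll turn back towards the middle of the wrist range.

```bash
python3 -m inch '[[0,0,0,-8.5],[0,0,0,-8.5],[0,0,0,-8.5],[0,0,0,-8.5],[0,0,0,-8.5],[0,0,0,-8.5],[0,0,0,-8.5],[0,0,0,-8.5],[0,0,0,-8.5],[0,0,0,-8.5],[0,0,0,-8.5],[0,0,0,-8.5]]'>/dev/null;  python3 -m inch '[[0,0,0,-8.5],[0,0,0,-8.5],[0,0,0,-8.5],[0,0,0,-8.5],[0,0,0,-8.5],[0,0,0,-8.5],[0,0,0,-8.5],[0,0,0,-8.5],[0,0,0,-8.5],[0,0,0,0]]' >/dev/null; python3 go.py 0.48,0.03,0.42,135; python3 -c "
from station import bot;print(bot.get_obs()['q'])"
```

```text
t 9.8 pos [0.5531 0.4271 0.3995] yaw 134.4 F [-0.1  0.  -0.4] w 0.050 g 0.0 tilt 0.033
[0.48, 0.03, 0.42, 135.0] tool shift mm [-232.3 -330.7  -11. ]  turn -0.6
[-0.61478051  0.46393063 -0.20664683  1.23552252  0.0865741   1.48321366
 -0.03524372]
```

```bash
python3 -m inch '[[-0.01,-0.015,0,0],[-0.025,-0.035,0,0],[-0.025,-0.035,0,0],[-0.025,-0.035,0,0],[-0.025,-0.035,0,0],[-0.025,-0.035,0,0],[-0.025,-0.035,0,0],[-0.025,-0.035,0,0],[-0.025,-0.035,0,0],[-0.015,-0.03,0,0],[-0.005,-0.01,0,0],[0,0,0,0]]'>/dev/null; python3 go.py; python3 - <<'E'
from h import *; from station import bot
print(bot.get_obs()["q"],bot.get_obs()["tool_rot"])
c=wcam(bot);np.savez("w2.npz",**c);cv2.imwrite("pics/w2.png",c["color"][:,:,::-1])
E
```

```text
t 11.1 pos [0.4735 0.0274 0.4101] yaw 134.0 F [-0.2  0.9 -0. ] w 0.050 g 0.0 tilt 0.033
[-0.16533113  0.0347634  -0.03669588  1.76130211  0.01873999  1.37417769
  0.56122917] [-0.00691056  0.39103053  0.92022695 -0.0151567 ]
```

View pics/w2.png

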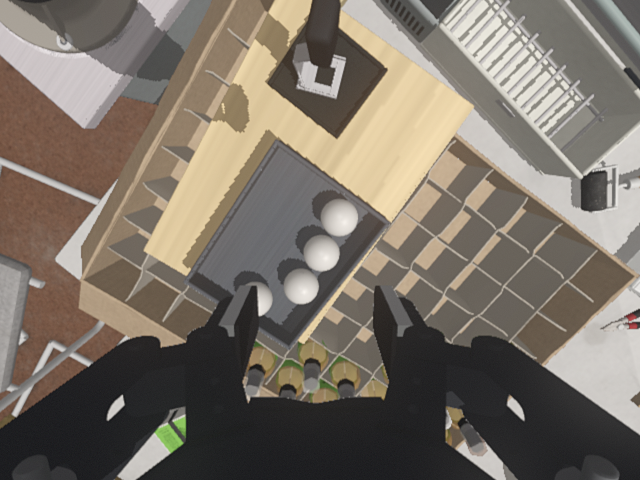

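The wrist view shows the rest around (327,75) with the scoop plate at (322,75), balls at (339,217), (321,253), (301,286), (258,298). I'll zoom in on the scoop.

```bash
python3 - <<'E'
import cv2
t=cv2.imread("pics/w2.png")[0:145,250:400]; cv2.imwrite("pics/w2c.png",cv2.resize(t,None,fx=4,fy=4,interpolation=cv2.INTER_CUBIC))
E
```

```text
(no output)
```

View pics/w2c.png

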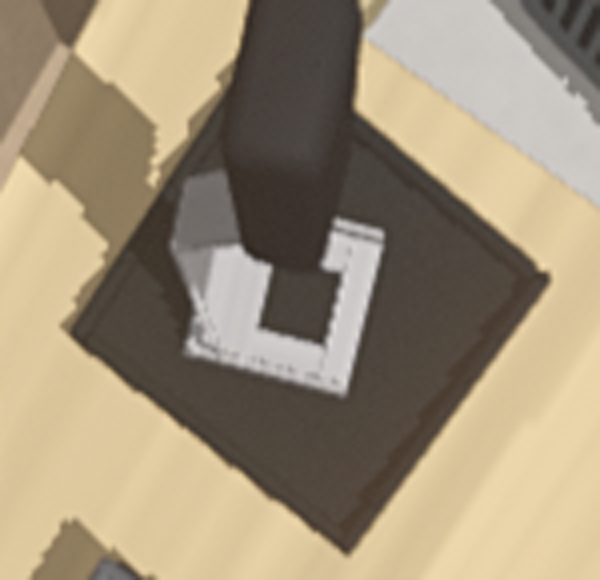

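```bash
cat >>h.py <<'E'
import os
if os.path.exists("w2.npz"): D["w2"]=dict(np.load("w2.npz"))
wr=lambda x,y:ray(D["w2"],x,y)
wc=lambda x,y:ray(D["w2"],250+x/4,y/4)
E
python3 - <<'E'
from h import *
np.set_printoptions(precision=4,suppress=True)
for k,rs in {"trayBL":[tc(458,422),sc(637,193),wr(276,140)],"TL":[tc(430,203),sc(465,150),wr(386,222)],"BR":[tc(752,383),sc(707,105),wr(190,277)],
 "restBR?":[tc(406,497),sc(672,264),wc(72,330)],"restTR":[tc(392,357),sc(555,231),wc(348,550)],"restTL":[tc(270,368),sc(508,270),wc(545,280)],
 "b1":[tc(480,267),sc(530,155),wr(339,217)],"b2":[tc(545,247),sc(542,132),wr(321,253)],"b3":[tc(612,232),sc(560,115),wr(301,286)]}.items(): print(k,*tri(rs))
z=.114
P={k:plane(wc(*p),z) for k,p in dict(lipL=(385,235),lipR=(348,392),backR=(188,352),p1=(270,270),p2=(335,292),p3=(325,345),p4=(260,325)).items()}
for k in P: print(k,P[k])
d=P["lipR"]-P["lipL"]; print("yaw scoop (edge)",np.degrees(np.arctan2(d[0],-d[1])),np.linalg.norm(d)); d=P["lipR"]-P["backR"]; print("yaw side",np.degrees(np.arctan2(d[1],d[0])),np.linalg.norm(d))
print("grip top via top cam", plane(tc(350,415),.297))
E
python3 go.py
```

```text
trayBL [0.3842 0.045  0.1422] 0.002224506716475863
TL [0.5386 0.0657 0.1427] 0.0021003372119014394
BR [ 0.4155 -0.1526  0.1472] 0.005715556404934123
restBR? [0.3319 0.0805 0.1113] 0.0023552404587954983
restTR [0.4309 0.0918 0.1115] 0.0008744176310528864
restTL [0.4198 0.1798 0.1191] 0.0009193414147939812
b1 [0.4948 0.0304 0.1386] 0.0008403962561534875
b2 [ 0.5102 -0.0153  0.1406] 0.0005789818164016168
b3 [ 0.5219 -0.064   0.1387] 0.0018370755226628191
lipL [0.3804 0.158  0.114 ]
lipR [0.4014 0.1225 0.114 ]
backR [0.3615 0.0989 0.114 ]
p1 [0.3636 0.13   0.114 ]
p2 [0.3806 0.1384 0.114 ]
p3 [0.3881 0.1268 0.114 ]
p4 [0.3713 0.118  0.114 ]
yaw scoop (edge) 30.62441764725285 0.04125690775069233
yaw side 30.605209380310917 0.046366419159415986
grip top via top cam [0.3766 0.1277 0.297 ]
t 11.1 pos [0.4738 0.0291 0.4099] yaw 134.1 F [ 0.4 -0.1  0.8] w 0.050 g 0.0 tilt 0.033
```

```bash
python3 -m inch '[[0,0,0,6.8],[0,0,0,6.7],[0,0,0,0]]'>/dev/null; python3 go.py 0.3757,0.1295,0.34,120.6 0.3757,0.1295,0.27,120.6
```

```text
t 11.4 pos [0.4742 0.0307 0.4092] yaw 120.8 F [ 0.1  0.4 -0.5] w 0.050 g 0.0 tilt 0.034
[0.3757, 0.1295, 0.34, 120.6] tool shift mm [135.6 -31.7  69.6]  turn 0.2
[0.3757, 0.1295, 0.27, 120.6] tool shift mm [136.  -29.3 139.5]  turn 0.2
```

```bash
python3 -m inch '[[0.015,-0.005,0,0],[0.03,-0.007,0,0],[0.035,-0.008,0,0],[0.03,-0.007,0,0],[0.02,-0.005,0.02,0],[0.006,0,0.03,0],[0,0,0.02,0],[0,0,0,0],[0,0,0,0]]'>/dev/null; python3 go.py 0.3757,0.1295,0.27,120.6;  python3 - <<'E'
from h import *; from station import bot
print(bot.get_obs()["q"])
c=wcam(bot);cv2.imwrite("pics/w3.png",c["color"][200:480,120:520,::-1])
E
```

```text
t 12.3 pos [0.3747 0.1283 0.3403] yaw 120.8 F [0.6 0.4 0.6] w 0.050 g 0.0 tilt 0.034
[0.3757, 0.1295, 0.27, 120.6] tool shift mm [ 0.9  3.8 70.2]  turn 0.2
[-0.29897311 -0.05884647 -0.18350869  2.00845331 -0.00358461  1.22452309
  0.05727472]
```

View pics/w3.png

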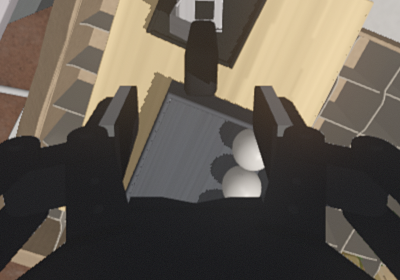

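The grip is centred between the pads (crop column 200 against a finger midpoint of 197). Descending.

```bash
python3 -m inch '[[0.001,0.001,0.015,0],[0,0.001,0.025,0],[0,0.001,0.02,0],[0,0.001,0.01,0],[0,0,0,0],[0,0,0,0]]'; python3 go.py 0.3757,0.1295,0.27,120.6
```

```text
t: 12.95
eef_pos: [0.3769, 0.1292, 0.2707]
tool_rot: [-0.006, 0.495, 0.869, -0.015]
contact_force: [0.5, 0.6, 0.2]
gripper_width: 0.586
grasp_force: 0.0
t 12.9 pos [0.3769 0.1292 0.2707] yaw 120.7 F [0.5 0.6 0.2] w 0.050 g 0.0 tilt 0.033
[0.3757, 0.1295, 0.27, 120.6] tool shift mm [ 0.8 -0.8  0.7]  turn 0.1
```

```bash
python3 -m inch '[[0,0,0,0],[0,0,0,0],[0,0,0,0],[0,0,0,0],[0,0,0,0]]' 0.01 60; python3 -m inch '[[0,0,-0.005,0],[0,0,-0.01,0],[0,0,-0.02,0],[0,0,-0.025,0],[0,0,0,0],[0,0,0,0]]';  python3 - <<'E'
from h import *; from station import bot
c=bot.read_camera("scene");cv2.imwrite("pics/s3.png",cv2.resize(c["color"][130:330,300:460,::-1],None,fx=3,fy=3))
E
```

```text
t: 13.45
eef_pos: [0.3772, 0.1294, 0.2708]
tool_rot: [-0.005, 0.495, 0.869, -0.015]
contact_force: [0.0, 0.7, 6.4]
gripper_width: 0.204
grasp_force: 59.6
t: 14.05
eef_pos: [0.3777, 0.1301, 0.3298]
tool_rot: [-0.006, 0.495, 0.869, -0.016]
contact_force: [0.0, -0.2, -1.8]
gripper_width: 0.205
grasp_force: 58.8
```

View pics/s3.png

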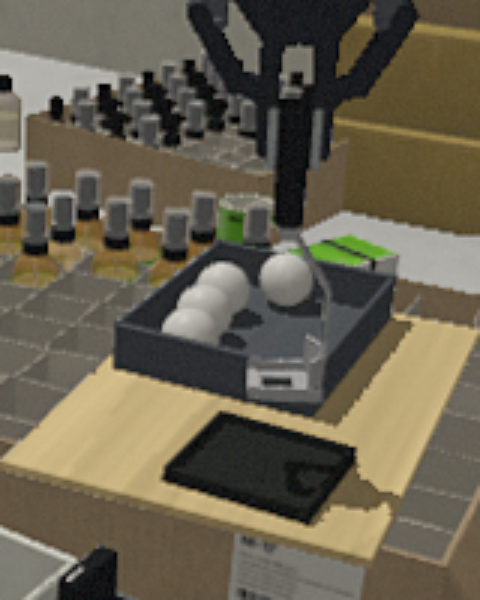

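Scoop is held and free of its rest. Computing the tray-frame targets for the first ball (the third, at (301,286)).

```bash
cat >tray.py <<'E'
import sys,numpy as np,go
YAW=np.radians(8.2); U=np.array([np.cos(YAW),np.sin(YAW)]); V=np.array([-U[1],U[0]]); TL=np.array([.5387,.0662])
def tuv(p): d=np.array(p[:2])-TL; return np.array([d@U,d@V])
def W(u,v,z): return [*np.round(TL+u*U+v*V,4),z,98.2]
if __name__=="__main__":  # args: u,v,z (m) of the TCP in the tray frame (u=0 outer far rim, v=0 outer left rim)
    o,r,y=go.state(); print("pos",np.round(o["eef_pos"],4),"uv",np.round(tuv(o["eef_pos"]),4),"yaw %.1f t %.1f F %s w %.4f"%(y,o["t"],np.round(o["contact_force"],1),o["gripper_width"]*.0854))
    for a in sys.argv[1:]: go.show(W(*[float(x) for x in a.split(",")]),o,r,y)
E
python3 -c "
from tray import *
for b in [(.4948,.0304),(.5102,-.0153),(.5219,-.064),(.4939,-.1192)]: print(tuv(b))"
python3 -m inch '[[0,0,0,7],[0,0,0,8],[0,0,0,7.5],[0,0,0,0],[0,0,0,0]]' >/dev/null; python3 tray.py -0.09,-0.126,0.33
```

```text
[-0.04855729 -0.02917258]
[-0.03983288 -0.07660184]
[-0.03519853 -0.1264727 ]
[-0.07078538 -0.17711474]
pos [0.3773 0.1299 0.3288] uv [-0.1507  0.0861] yaw 98.4 t 14.6 F [ 0.2  0.6 -1.1] w 0.0171
[np.float64(0.4676), np.float64(-0.0713), 0.33, 98.2] tool shift mm [-212.2   60.     0.8]  turn 0.2
```

```bash
python3 -m inch '[[-0.012,0.004,0,0],[-0.03,0.008,0,0],[-0.04,0.01,0,0],[-0.04,0.012,0,0],[-0.04,0.012,0,0],[-0.03,0.01,0,0],[-0.015,0.004,0,0],[-0.005,0,0,0],[0,0,0,0],[0,0,0,0]]'>/dev/null;  python3 tray.py -0.09,-0.126,0.285 -0.09,-0.126,0.271;  python3 - <<'E'
from h import *; from station import bot
c=bot.read_camera("top");np.savez("top1.npz",**c);cv2.imwrite("pics/t4.png",cv2.resize(c["color"][185:315,350:520,::-1],None,fx=4,fy=4,interpolation=cv2.INTER_CUBIC))
E
```

```text
pos [ 0.467  -0.0703  0.3315] uv [-0.0904 -0.1249] yaw 98.3 t 15.6 F [-0.2  0.9 -1.5] w 0.0177
[np.float64(0.4676), np.float64(-0.0713), 0.285, 98.2] tool shift mm [-0.2  1.8 46.5]  turn 0.1
[np.float64(0.4676), np.float64(-0.0713), 0.271, 98.2] tool shift mm [ 0.   2.2 60.5]  turn 0.1
```

View pics/t4.png

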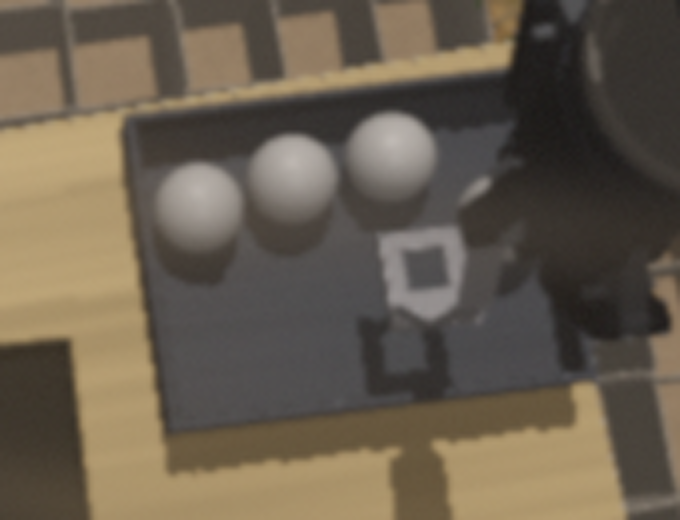

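Top view shows the scoop level behind the third ball, with the pocket at crop (426,268). Checking its offset from the TCP.

```bash
python3 - <<'E'
from h import *; from tray import tuv
c=np.load("top1.npz"); f=lambda x,y,z:plane(ray(c,350+x/4,185+y/4),z)
for n,p,z in [("pocket",(426,268),.173),("lipL",(382,240),.173),("lipR",(463,230),.173),("b3",(391,156),.136),("b2",(293,177),.136),("b1",(200,208),.136)]: q=f(*p,z);print(n,q,tuv(q))
E
python3 -m inch '[[0,0.001,0.01,0],[0,0.001,0.02,0],[0,0,0.015,0],[0,0,0,0],[0,0,0,0]]' >/dev/null; python3 tray.py
```

```text
pocket [ 0.46212548 -0.0711136   0.173     ] [-0.09537653 -0.12498799]
lipL [ 0.47500116 -0.05080185  0.173     ] [-0.07973545 -0.10672035]
lipR [ 0.48068843 -0.08877112  0.173     ] [-0.07952184 -0.1451126 ]
b3 [ 0.52348677 -0.06469103  0.136     ] [-0.03372654 -0.12738299]
b2 [ 0.5117681  -0.01629375  0.136     ] [-0.03842255 -0.07780908]
b1 [0.49505813 0.02963527 0.136     ] [-0.04841088 -0.02996631]
pos [ 0.468  -0.0714  0.2865] uv [-0.0896 -0.1261] yaw 98.3 t 16.1 F [-0.  -0.1 -1.2] w 0.0174
```

```bash
python3 -m inch '[[0,0.0005,0.007,0],[0,0,0.005,0],[0,0,0.002,0],[0,0,0,0],[0,0,0,0]]' >/dev/null; python3 tray.py; for i in 1; do python3 -m inch '[[0,0,0.001,0],[0,0,0,0],[0,0,0,0]]'|grep -E "pos|force"; python3 -m inch '[[0,0,0.001,0],[0,0,0,0],[0,0,0,0]]'|grep -E "pos|force"; python3 -m inch '[[0,0,0.001,0],[0,0,0,0],[0,0,0,0]]'|grep -E "pos|force"; done
```

```text
pos [ 0.4684 -0.0721  0.2727] uv [-0.0893 -0.1268] yaw 98.2 t 16.6 F [-0.4  0.7 -1.2] w 0.0176
eef_pos: [0.4683, -0.0721, 0.2717]
contact_force: [-0.8, -0.3, -1.9]
grasp_force: 58.7
eef_pos: [0.4682, -0.0721, 0.2706]
contact_force: [0.0, 0.0, -2.4]
grasp_force: 58.7
eef_pos: [0.4684, -0.0722, 0.27]
contact_force: [-0.0, 1.0, 3.4]
grasp_force: 59.3
```

```bash
python3 -m inch '[[0,0.003,-0.0006,0],[0,0.006,-0.0002,0],[0,0.008,-0.00026,0],[0,0.008,-0.00026,0],[0,0.007,-0.00023,0],[0,0.006,-0.0002,0],[0,0.006,-0.0002,0],[0,0.006,-0.0002,0],[0,0,0,0]]' >/dev/null; python3 tray.py;  python3 -m inch '[[0,0.005,-0.00016,0],[0,0.005,-0.00016,0],[0,0.004,-0.00013,0],[0,0.003,-0.0001,0],[0,0,0,0],[0,0,0,0]]' >/dev/null; python3 tray.py
```

```text
pos [ 0.5186 -0.0647  0.2701] uv [-0.0386 -0.1267] yaw 98.2 t 18.4 F [ 0.  -0.2 -1.3] w 0.0174
pos [ 0.5345 -0.0626  0.2703] uv [-0.0225 -0.1268] yaw 98.2 t 19.1 F [ 0.4  0.5 -1.8] w 0.0178
```

```bash
cat >det.py <<'E'
import sys
from h import *; from station import bot; from tray import tuv
def balls(c,x0,x1,y0,y1,r=(9,14),p2=14):
    g=cv2.cvtColor(c["color"],cv2.COLOR_RGB2GRAY)[y0:y1,x0:x1]; k=4
    g=cv2.resize(g,None,fx=k,fy=k,interpolation=cv2.INTER_CUBIC)
    h=cv2.HoughCircles(g,cv2.HOUGH_GRADIENT,1,10*k,param1=80,param2=p2*2,minRadius=r[0]*k,maxRadius=r[1]*k)
    out=[]
    for x,y,rr in ([] if h is None else h[0]):
        m=np.median(g[int(max(y-rr/2,0)):int(y+rr/2),int(max(x-rr/2,0)):int(x+rr/2)]); out.append((x0+x/k,y0+y/k,rr/k,m))
    return out
if __name__=="__main__":
    c=bot.read_camera("top") if len(sys.argv)<2 else np.load(sys.argv[1])
    for u,v,r,m in balls(c,350,525,185,310):
        q=plane(ray(c,u,v),.136); print("px %.1f %.1f r %.1f bright %d"%(u,v,r,m),np.round(q,4),"uv",np.round(tuv(q),4))
E
python3 det.py top1.npz; echo; python3 det.py
```

```text
px 447.6 223.9 r 10.9 bright 161 [ 0.5237 -0.0644  0.136 ] uv [-0.0334 -0.1272]
px 423.1 229.6 r 10.4 bright 160 [ 0.511 -0.016  0.136] uv [-0.0391 -0.0774]
px 399.9 235.9 r 10.0 bright 163 [0.4973 0.0299 0.136 ] uv [-0.0461 -0.03  ]

px 423.4 229.1 r 10.6 bright 163 [ 0.512  -0.0165  0.136 ] uv [-0.0382 -0.0781]
```

```bash
python3 - <<'E'
from h import *; from station import bot
c=bot.read_camera("top");s=bot.read_camera("scene")
a=cv2.resize(c["color"][175:315,340:525,::-1],(555,420),interpolation=cv2.INTER_CUBIC);b=cv2.resize(s["color"][180:280,320:440,::-1],(240,200))
b=cv2.copyMakeBorder(b,0,220,0,0,cv2.BORDER_CONSTANT);cv2.imwrite("pics/t5.png",np.hstack([a,b]))
E
```

```text
(no output)
```

View pics/t5.png

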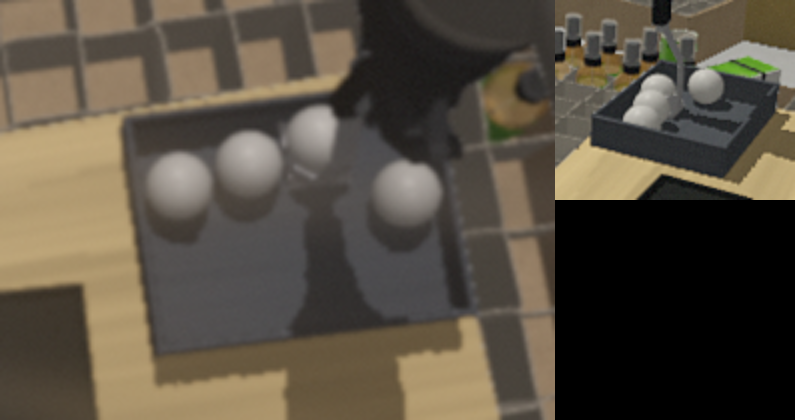

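The ball sits on the scoop at crop (318,138) and the other three haven't moved. Finishing the push, then lifting.

```bash
python3 -m inch '[[0,0.003,-0.0001,0],[0,0.002,-0.00006,0],[0,0,0,0],[0,0,-0.003,0],[0,0,-0.006,0],[0,0,-0.01,0],[0,-0.002,-0.012,0],[0,-0.004,-0.01,0],[0,-0.005,-0.006,0],[0,-0.003,0,0],[0,0,0,0],[0,0,0,0]]' ; python3 tray.py; sed -i 's/p2=14/p2=9/' det.py; python3 det.py; python3 go.py 0.62,0.319,0.33,92
```

```text
t: 20.4
eef_pos: [0.5265, -0.0628, 0.3173]
tool_rot: [-0.003, 0.655, 0.756, -0.017]
contact_force: [-1.5, 0.6, -2.5]
gripper_width: 0.203
grasp_force: 58.8
pos [ 0.5265 -0.0628  0.3173] uv [-0.0304 -0.1259] yaw 98.2 t 20.4 F [-1.5  0.6 -2.5] w 0.0173
px 475.6 239.9 r 11.6 bright 149 [ 0.4927 -0.1186  0.136 ] uv [-0.0719 -0.1763]
px 422.9 228.9 r 10.7 bright 164 [ 0.5125 -0.0156  0.136 ] uv [-0.0376 -0.0772]
px 399.6 235.6 r 10.2 bright 165 [0.4978 0.0304 0.136 ] uv [-0.0456 -0.0296]
px 451.9 219.4 r 11.0 bright 163 [ 0.5331 -0.073   0.136 ] uv [-0.0254 -0.137 ]
t 20.4 pos [ 0.5267 -0.0627  0.3173] yaw 98.2 F [-0.5  0.6 -2.6] w 0.018 g 58.8 tilt 0.035
[0.62, 0.319, 0.33, 92.0] tool shift mm [364.2 146.2 -23.7]  turn 6.2
```

```bash
python3 -m inch '[[0,0,-0.004,3],[0,0,-0.006,3.2],[0.008,0.003,-0.005,0],[0.016,0.006,-0.005,0],[0.024,0.009,-0.003,0],[0.032,0.013,0,0],[0.036,0.015,0,0],[0.036,0.015,0,0],[0.036,0.015,0,0],[0.036,0.015,0,0],[0.036,0.015,0,0],[0.032,0.013,0,0]]' >/dev/null; python3 -m inch '[[0.026,0.01,0,0],[0.018,0.008,0,0],[0.011,0.005,0,0],[0.005,0.002,0,0],[0,0,0,0],[0,0,0,0],[0,0,0,0]]'; python3 go.py 0.654,0.318,0.33,92 0.654,0.318,0.2,92; python3 - <<'E'
from h import *; from station import bot; from det import balls
c=bot.read_camera("top")
cv2.imwrite("pics/t6.png",cv2.resize(c["color"][110:330,220:400,::-1],None,fx=2.7,fy=2.7,interpolation=cv2.INTER_CUBIC))
for u,v,r,m in balls(c,225,330,130,300,(9,16)): print("px %.1f %.1f r %.1f b %d"%(u,v,r,m),plane(ray(c,u,v),.19))
E
```

```text
t: 22.35
eef_pos: [0.6593, 0.2929, 0.3298]
tool_rot: [-0.002, 0.695, 0.719, -0.017]
contact_force: [0.1, -0.4, -2.5]
gripper_width: 0.204
grasp_force: 58.9
t 22.4 pos [0.6593 0.2929 0.3298] yaw 91.9 F [ 0.1 -0.4 -2.5] w 0.017 g 58.9 tilt 0.034
[0.654, 0.318, 0.33, 92.0] tool shift mm [25.2 -4.4 -0.6]  turn -0.1
[0.654, 0.318, 0.2, 92.0] tool shift mm [ 28.   -1.  129.3]  turn -0.1
px 259.9 290.6 r 15.0 b 47 [0.37861286 0.29463048 0.19      ]
px 268.4 232.9 r 9.1 b 153 [0.48752191 0.28410072 0.19      ]
```

```bash
python3 -m inch '[[0.008,-0.001,0,0],[0.012,-0.001,0,0],[0.009,-0.001,0.006,0],[0.002,0,0.012,0],[0,0,0.018,0],[0,0,0.022,0],[0,0,0.022,0],[0,0,0.018,0],[0,0,0.011,0],[0,0,0.005,0],[0,0,0,0],[0,0,0,0]]' >/dev/null; python3 go.py 0.6555,0.324,0.2,92
```

```text
t 23.6 pos [0.6525 0.323  0.2158] yaw 92.0 F [ 0.5 -0.1 -2.5] w 0.018 g 58.7 tilt 0.033
[0.6555, 0.324, 0.2, 92.0] tool shift mm [ 1.2  3.5 15.7]  turn 0.0
```

```bash
python3 -m inch '[[0.001,0.002,0.006,0],[0,0.0015,0.006,0],[0,0,0.004,0],[0,0,0.002,0],[0,0,0,0],[0,0,0,0]]' |grep -E "pos|contact"; for r in 1; do python3 -m inch '[[0,0,0.002,0],[0,0,0,0],[0,0,0,0]]'|grep -E "pos|contact"; python3 -m inch '[[0,0,0.0015,0],[0,0,0,0],[0,0,0,0]]'|grep -E "pos|contact"; done
```

```text
eef_pos: [0.655, 0.3235, 0.1969]
contact_force: [0.6, 0.2, -1.3]
eef_pos: [0.6549, 0.3234, 0.1948]
contact_force: [0.9, 0.6, -0.7]
eef_pos: [0.6548, 0.3234, 0.1932]
contact_force: [0.4, 0.4, -2.2]
```

```bash
for r in 1; do python3 -m inch '[[0,0,0.0015,0],[0,0,0,0],[0,0,0,0]]'|grep -E "pos|contact"; python3 -m inch '[[0,0,0.0015,0],[0,0,0,0],[0,0,0,0]]'|grep -E "pos|contact";python3 -m inch '[[0,0,0.0015,0],[0,0,0,0],[0,0,0,0]]'|grep -E "pos|contact"; done
```

```text
eef_pos: [0.6548, 0.3233, 0.1917]
contact_force: [0.8, -1.3, -2.3]
eef_pos: [0.6547, 0.3233, 0.1902]
contact_force: [0.5, 0.1, -2.0]
eef_pos: [0.6547, 0.3233, 0.1887]
contact_force: [0.5, -0.5, -1.6]
```

```bash
python3 -m inch '[[0,-0.05,0,0],[0,-0.04,0,0],[0,0,0,0],[0,0,0,0],[0,0,0,0]]';  python3 go.py; python3 - <<'E'
from h import *; from station import bot
c=bot.read_camera("top");s=bot.read_camera("scene")
a=cv2.resize(c["color"][120:320,210:330,::-1],(330,550),interpolation=cv2.INTER_CUBIC);b=cv2.resize(s["color"][170:370,170:330,::-1],(440,550),interpolation=cv2.INTER_CUBIC)
cv2.imwrite("pics/t7.png",np.hstack([a,b]))
E
```

```text
t: 26.2
eef_pos: [0.5662, 0.32, 0.1918]
tool_rot: [-0.001, 0.695, 0.719, -0.016]
contact_force: [0.5, 0.0, -1.3]
gripper_width: 0.201
grasp_force: 59.8
t 26.2 pos [0.5662 0.32   0.1918] yaw 92.0 F [ 0.5  0.  -1.3] w 0.017 g 59.8 tilt 0.033
```

View pics/t7.png

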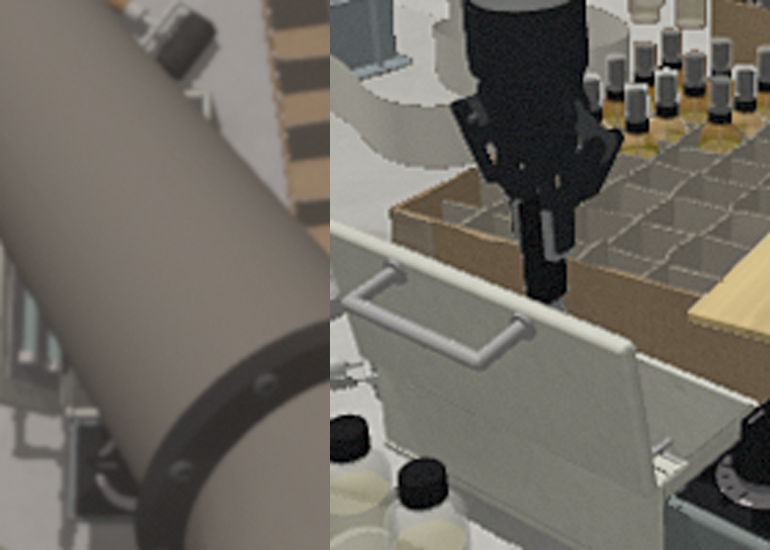

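View is blocked by the arm. I'll lift out gently, move off and detect the ball numerically.

```bash
python3 -m inch '[[0,0,-0.008,0],[0,0,-0.016,0],[0,0,-0.024,0],[0,0,-0.026,0],[0,0,-0.026,0],[0,0,-0.02,0],[0,0,-0.012,0],[-0.006,0,-0.004,0],[-0.014,-0.004,0,0],[-0.022,-0.008,0,0],[-0.03,-0.01,0,0],[-0.036,-0.012,0,0]]' >/dev/null; python3 -m inch '[[-0.038,-0.014,0,-1],[-0.038,-0.014,0,-1],[-0.038,-0.014,0,-1],[-0.032,-0.012,0,-1],[-0.025,-0.008,0,-1],[-0.016,0,0,-1],[-0.008,0,0,0],[0,0,0,0],[0,0,0,0]]' >/dev/null; python3 tray.py -0.09,-0.078,0.33; python3 det.py; python3 - <<'E'
from h import *; from station import bot; from det import balls
c=bot.read_camera("top");s=bot.read_camera("scene");cv2.imwrite("pics/t8.png",c["color"][:,:,::-1]);cv2.imwrite("pics/s8.png",s["color"][:,:,::-1])
for u,v,r,m in balls(c,225,300,140,280,(9,14),8): print("px %.1f %.1f r %.1f b %d"%(u,v,r,m),plane(ray(c,u,v),.046))
E
```

```text
pos [0.4905 0.0163 0.3354] uv [-0.0548 -0.0425] yaw 98.0 t 28.4 F [ 0.1 -0.  -2.2] w 0.0171
[np.float64(0.4607), np.float64(-0.0238), 0.33, 98.2] tool shift mm [-35.5 -34.9   7.1]  turn -0.2
px 399.9 236.4 r 10.9 bright 143 [0.4963 0.0299 0.136 ] uv [-0.0471 -0.0299]
```

```bash
python3 - <<'E'
import cv2,numpy as np
g=cv2.imread("pics/t8.png",0)
print("cols",list(range(228,304,4)))
for r in range(144,284,4): print(r,*["%3d"%g[r:r+4,c:c+4].mean() for c in range(228,304,4)])
print("tray area"); print("   ",*range(370,500,6))
for r in range(196,290,6): print(r,*["%3d"%g[r:r+6,c:c+6].mean() for c in range(370,500,6)])
E
```

```text
cols [228, 232, 236, 240, 244, 248, 252, 256, 260, 264, 268, 272, 276, 280, 284, 288, 292, 296, 300]
144 153 157 156 157 157 156 158 155 120 134  89  52  67 101 142 151 151 151 152
148 112 150 156 156 156 158 158 159 153 127 100  84  93 136 150 152 151 151 151
152  96 113 150 145 145 152 151 142 146 149 142 130 130 138 147 150 151 151 150
156 134 126 144  92  91  92  92  89  90  90  89  89  89  93 136 144 150 150 150
160 107 120 143  86  87  87  88  87  88  88  88  88  88  92 127 129 147 149 150
164 104 116 138  85  94  87  90  90  90  90  91  91  91  92 125 111 145 147 149
168 105 101 108  85  92  88  92  92  92  91  92  91  90  90 124 103 145 148 149
172 107  99  85  84  92  93 101 103 118 116 102 100 100  96 125  95 146 150 150
176 108  97  84  83  94 104 106 143 172 167 137 104 104 111 124  95 149 151 151
180 110 102  88  83 102 117 127 158 172 166 144 118 125 126 126  93 148 152 151
184 113 120  99  83 102 123 140 138 149 144 124 130 161 141 127  93 147 152 151
188 113 118  96  82  97 128 147 115 114 110  96 128 157 137 125  91 142 152 152
192 114 118  96  82 105 124 147 129  95
[... 2674 characters left out ...]
  84  67  52  51  56  56  74  64  75  63  70  78  85  91
250 158 158 105  70  57  70  71  66  79  77  72  70  73  73  74  66  51  56  65  74  81  88
256 153 149 109  75  65  65  73  55  76  75  75  75  74  74  73  73  65  59  58  69  78  85
262 148 147 123  73  67  60  70  52  74  75  74  74  74  74  73  73  73  70  55  64  74  82
268 145 145 133  70  71  51  50  50  71  76  75  75  74  74  73  72  72  71  58  60  71  79
274 152 153 150  74  76  55  51  54  74  75  75  75  74  74  73  73  72  73  64  57  68  77
280 150 150 148  81  78  74  53  65  76  76  76  74  73  72  70  70  73  74  73  56  65  74
286 148 151 151  91  74  71  54  57  70  75  77  78  79  82  84  85  85  86  87  63  61  71
```

The brightness grid shows the ball on the rack at about (262,181) px, with its shadow below it. Refining the chamber position from the bars.

```bash
python3 - <<'E'
from h import *
g=cv2.imread("pics/t8.png",0); c=D["top"]
p=g[200:270,254:280].mean(1); r=[200+i for i in range(1,69) if p[i]>p[i-1] and p[i]>=p[i+1] and p[i]>155]
for v in r: print(v,plane(ray(c,264,v),.026)[:2])
print("ball",plane(ray(c,262,181.5),.046)); row=g[236:262].mean(0); print([ (i,int(row[i])) for i in range(238,290)])
E
python3 tray.py -0.09,-0.078,0.33
```

```text
208 [0.5749207  0.32275615]
214 [0.56092061 0.32205444]
220 [0.54698375 0.3213559 ]
226 [0.5331097  0.32066051]
231 [0.52159565 0.3200834 ]
238 [0.5055483  0.31927908]
244 [0.49186013 0.31859301]
250 [0.47823309 0.31791   ]
256 [0.46466677 0.31723003]
262 [0.45116076 0.31655308]
268 [0.43771468 0.31587914]
ball [0.63138498 0.32696253 0.046     ]
[(238, 87), (239, 86), (240, 86), (241, 86), (242, 86), (243, 90), (244, 101), (245, 111), (246, 124), (247, 133), (248, 127), (249, 122), (250, 136), (251, 152), (252, 158), (253, 159), (254, 158), (255, 158), (256, 159), (257, 158), (258, 157), (259, 157), (260, 158), (261, 158), (262, 159), (263, 160), (264, 160), (265, 160), (266, 161), (267, 160), (268, 160), (269, 160), (270, 161), (271, 161), (272, 158), (273, 158), (274, 159), (275, 159), (276, 160), (277, 162), (278, 163), (279, 159), (280, 147), (281, 137), (282, 129), (283, 145), (284, 157), (285, 143), (286, 113), (287, 93), (288, 89), (289, 90)]
pos [0.4908 0.0168 0.3357] uv [-0.0545 -0.042 ] yaw 98.1 t 28.6 F [ 0.1  0.4 -1. ] w 0.0175
[np.float64(0.4607), np.float64(-0.0238), 0.33, 98.2] tool shift mm [-35.9 -35.3   7.4]  turn -0.1
```

```bash
python3 -m inch '[[-0.01,-0.01,0,0],[-0.016,-0.016,0,0],[-0.01,-0.009,0.005,0],[0,0,0.012,0],[0,0,0.018,0],[0,0,0.018,0],[0,0,0.01,0],[0,0,0,0],[0,0,0,0]]' >/dev/null; python3 tray.py -0.09,-0.0775,0.2705
```

```text
pos [ 0.4598 -0.0259  0.2748] uv [-0.0912 -0.0799] yaw 98.0 t 29.4 F [-0.5  0.3 -0.2] w 0.0170
[np.float64(0.4607), np.float64(-0.0233), 0.2705, 98.2] tool shift mm [2.5 1.3 4.2]  turn -0.2
```

```bash
python3 -m inch '[[0.0025,0,0.002,-0.2],[0,0,0.002,0],[0,0,0.0005,0],[0,0,0,0]]'|grep -E "pos|contact"; python3 -m inch '[[0,0.003,-0.0004,0],[0,0.006,-0.0002,0],[0,0.008,-0.00026,0],[0,0.008,-0.00026,0],[0,0.007,-0.00023,0],[0,0.006,-0.0002,0],[0,0.006,-0.0002,0],[0,0.006,-0.0002,0],[0,0.005,-0.00016,0],[0,0.005,-0.00016,0],[0,0.004,-0.00013,0],[0,0.003,-0.0001,0]]' |grep -E "pos|contact"; python3 tray.py -0.018,-0.0775,0.2705; python3 det.py
```

```text
eef_pos: [0.4591, -0.0238, 0.2702]
contact_force: [-0.5, 0.3, -2.5]
eef_pos: [0.5258, -0.0141, 0.2707]
contact_force: [-0.2, -0.1, -2.1]
pos [ 0.5258 -0.0141  0.2707] uv [-0.0242 -0.0777] yaw 98.2 t 31.1 F [-0.2 -0.1 -2.1] w 0.0174
[np.float64(0.5319), np.float64(-0.0131), 0.2705, 98.2] tool shift mm [ 0.2  6.2 -0. ]  turn 0.0
px 475.6 239.4 r 11.2 bright 148 [ 0.4937 -0.1186  0.136 ] uv [-0.0709 -0.1765]
px 399.6 235.6 r 10.1 bright 162 [0.4978 0.0304 0.136 ] uv [-0.0456 -0.0296]
```

```bash
python3 -m inch '[[0,0.003,-0.0001,0],[0,0.003,-0.0001,0],[0,0,0,0],[0,0,-0.003,0],[0,0,-0.006,0],[0,0,-0.01,0],[0,-0.002,-0.012,0],[0,-0.004,-0.01,0],[0,-0.005,-0.01,0],[0,-0.003,-0.006,0],[0,0,-0.002,0],[0,0,0,0]]' ; python3 det.py; python3 go.py 0.5885,0.320,0.33,92
```

```text
t: 32.3
eef_pos: [0.5191, -0.014, 0.3304]
tool_rot: [-0.003, 0.655, 0.756, -0.017]
contact_force: [-0.6, -0.5, -2.0]
gripper_width: 0.202
grasp_force: 59.9
px 475.1 238.9 r 11.4 bright 150 [ 0.4947 -0.1176  0.136 ] uv [-0.0698 -0.1757]
px 399.9 236.1 r 10.7 bright 163 [0.4968 0.0299 0.136 ] uv [-0.0466 -0.03  ]
t 32.4 pos [ 0.519  -0.014   0.3299] yaw 98.2 F [-0.2 -0.5 -2.1] w 0.017 g 59.9 tilt 0.034
[0.5885, 0.32, 0.33, 92.0] tool shift mm [320.7 116.2  -9.3]  turn 6.2
```

```bash
cat >on.py <<'E'
from h import *; from station import bot; import go
o,r,y=go.state(); c=bot.read_camera("top"); g=cv2.cvtColor(c["color"],cv2.COLOR_RGB2GRAY)
P=o["eef_pos"]+r[:,2]*.137; u,v=proj(c,P); u,v=int(round(u)),int(round(v)); print("scoop ball px",u,v)
for a in range(v-15,v+16,3): print(a,*["%3d"%g[a:a+3,b:b+3].mean() for b in range(u-18,u+19,3)])
E
python3 on.py
```

```text
scoop ball px 429 222
207 144 139 129 122 109 102  48  31  32  49  41  32  32
210  71  63  58  87 129 143  76  32  36  62  44  32  32
213  50  58  87 149 168 175 136  53  51  61  39  33  32
216  63 126 133 157 170 183 170  92  76  74  49  36  33
219  58 106 132 151 163 174 162  86  77  75  65  47  34
222  66 104 119 139 150 157 144  82  77  77  78  70  44
225  83  90 100 120 132 138 120  80  77  78  79  79  69
228  85  83  88  98 108 114  99  80  79  88  82  80  78
231  87  88  95 101  92  91  81  77  78  86  81  80  79
234  89  88 100  88  97  84  77  77  81  82  81  80  80
237  80  79  94  81  77  74  73  80  83  82  81  81  80
```

```bash
python3 -m inch '[[0,0,0,3.1],[0,0,0,3.1],[0.008,0.002,0,0],[0.016,0.004,0,0],[0.024,0.006,0,0],[0.032,0.008,0,0],[0.036,0.009,0,0],[0.036,0.009,0,0],[0.036,0.009,0,0],[0.036,0.009,0,0],[0.032,0.007,0,0],[0.026,0.006,0,0]]' >/dev/null; python3 -m inch '[[0.019,0.005,0,0],[0.013,0.003,0,0],[0.009,0.002,0.005,0],[0.005,0.001,0.012,0],[0.003,0,0.018,0],[0,0,0.022,0],[0,0,0.022,0],[0,0,0.018,0],[0,0,0.011,0],[0,0,0.005,0],[0,0,0,0],[0,0,0,0]]' >/dev/null; python3 go.py 0.5885,0.320,0.189,92
```

```text
t 34.8 pos [0.585  0.317  0.2088] yaw 92.0 F [ 0.5  0.5 -1.5] w 0.017 g 59.7 tilt 0.033
[0.5885, 0.32, 0.189, 92.0] tool shift mm [ 3.2  4.1 19.7]  turn -0.0
```

```bash
python3 -m inch '[[0.001,0.002,0.005,0],[0.002,0.002,0.006,0],[0,0,0.005,0],[0,0,0.003,0],[0,0,0.001,0],[0,0,0,0],[0,0,0,0]]' |grep -E "pos|contact"; python3 -m inch '[[0,-0.05,0,0],[0,-0.04,0,0],[0,0,0,0],[0,0,0,0],[0,0,-0.008,0],[0,0,-0.016,0],[0,0,-0.024,0],[0,0,-0.026,0],[0,0,-0.026,0],[0,0,-0.02,0],[0,0,-0.012,0],[0,0,-0.006,0]]'|grep -E "pos|contact"; python3 -c "
print('for next: from tcp to tray')"; python3 tray.py -0.09,-0.0295,0.33
```

```text
eef_pos: [0.5879, 0.3197, 0.1879]
contact_force: [-0.0, -0.2, -2.2]
eef_pos: [0.5027, 0.3196, 0.3297]
contact_force: [0.5, 0.4, -1.3]
for next: from tcp to tray
pos [0.5027 0.3196 0.3297] uv [0.0005 0.256 ] yaw 91.9 t 36.7 F [ 0.5  0.4 -1.3] w 0.0170
[np.float64(0.4538), np.float64(0.0242), 0.33, 98.2] tool shift mm [-293.5  -58.7    7. ]  turn -6.3
```

```bash
python3 -m inch '[[-0.01,-0.002,0,0],[-0.02,-0.004,0,0],[-0.03,-0.006,0,0],[-0.038,-0.008,0,0],[-0.038,-0.008,0,0],[-0.038,-0.008,0,0],[-0.038,-0.008,0,0],[-0.034,-0.006,0,0],[-0.024,-0.005,0,0],[-0.015,-0.003,0,-3.2],[-0.006,-0.001,0,-3.1],[0,0,0,0]]' >/dev/null; python3 tray.py -0.09,-0.0295,0.2705; cat >chamber.py <<'E'
from h import *; from station import bot
c=bot.read_camera("top"); g=cv2.cvtColor(c["color"],cv2.COLOR_RGB2GRAY)
for r in range(156,276,4): print(r,"%.3f"%plane(ray(c,264,r+2),.046)[0],*["%3d"%g[r:r+4,k:k+4].mean() for k in range(240,292,4)])
E
python3 chamber.py; python3 det.py
```

```text
pos [0.4521 0.0248 0.335 ] uv [-0.0916 -0.0286] yaw 98.2 t 37.9 F [-0.4  0.6 -1.7] w 0.0171
[np.float64(0.4538), np.float64(0.0242), 0.2705, 98.2] tool shift mm [ 0.3  3.6 64.4]  turn -0.0
156 0.687  91  90  91  90  89  89  88  88  88  87  92 134 143
160 0.677  85  85  86  86  86  86  86  87  86  87  91 125 128
164 0.668  84  93  86  88  89  89  89  89  90  90  91 123 110
168 0.658  83  91  87  91  91  90  90  91  90  89  90 123 101
172 0.649  82  91  91 100 102 116 114 101  99  99  95 123  94
176 0.640  82  92 103 105 143 170 165 134 103 103 109 123  94
180 0.630  82 101 116 126 156 170 163 142 115 123 125 124  92
184 0.621  81 100 122 137 137 147 142 123 128 158 139 125  91
188 0.612  81  95 126 144 113 112 109  95 126 155 136 123  90
192 0.602  81 103 122 146 127  93  93  91  99 145 131 124  89
196 0.593  81  95 120 140 133  99  98  99  99 134 134 124  92
200 0.584  81 105 126 146 147 105 104 105 105 145 136 124  91
204 0.575  81 108 127 151 153 139 119 115 140 152 132 123  91
208 0.566  82  97 125 148 148 146 146 151 142 148 131 124  92
212 0.556  82 103 125 159 162 150 161 167 1
[... 324 characters left out ...]
  93
236 0.502  85 110 145 168 169 167 124 107 106 108 126 127  95
240 0.493  86 119 132 153 154 157 153 134 124 142 134 128  95
244 0.484  85 110 123 153 147 144 153 150 133 152 138 127  94
248 0.475  85 126 129 168 169 170 168 170 171 171 142 125  94
252 0.466  86 120 134 150 149 148 155 157 156 155 138 122  94
256 0.458  86 112 131 143 149 150 145 143 151 149 134 121  94
260 0.449  85 113 137 167 159 166 168 168 167 168 140 120  97
264 0.440  87 120 134 151 151 149 149 151 152 151 138 119  94
268 0.431 131 135 140 145 146 146 144 142 141 143 130 106  93
272 0.423  81  72  66  74  85  78  67  73  74  72  78  88  92
px 399.4 235.1 r 9.6 bright 160 [0.4988 0.0309 0.136 ] uv [-0.0445 -0.0293]
```

Ball 2 lies on the rack at about (268,217) px. Next is ball 3, the leftmost in the tray.

```bash
python3 -m inch '[[0,0.001,0.01,0],[0,0.001,0.02,0],[0,0,0.018,0],[0,0,0.01,0],[0,0,0.004,0],[0,0,0.002,0],[0,0,0,0],[0,0,0,0]]'>/dev/null; python3 tray.py -0.09,-0.0295,0.2703
```

```text
pos [0.4539 0.0258 0.2725] uv [-0.0897 -0.0279] yaw 98.3 t 38.8 F [ 0.3  0.3 -0.7] w 0.0172
[np.float64(0.4538), np.float64(0.0242), 0.2703, 98.2] tool shift mm [-1.5 -0.2  2.3]  turn 0.1
```

```bash
python3 -m inch '[[-0.002,0,0.001,0],[0,0,0.0013,0],[0,0,0,0]]'|grep -E "pos|contact"; python3 -m inch '[[0,0.003,-0.0003,0],[0,0.006,-0.0002,0],[0,0.007,-0.00026,0],[0,0.007,-0.00026,0],[0,0.007,-0.00023,0],[0,0.006,-0.0002,0],[0,0.006,-0.0002,0],[0,0.006,-0.0002,0],[0,0.005,-0.00016,0],[0,0.005,-0.00016,0],[0,0.005,-0.00016,0],[0,0.004,-0.0001,0]]' |grep -E "pos|contact"; python3 tray.py -0.0175,-0.0295,0.2705; python3 det.py
```

```text
eef_pos: [0.454, 0.0234, 0.27]
contact_force: [0.1, -0.5, 0.6]
eef_pos: [0.5204, 0.0334, 0.2701]
contact_force: [-2.2, -0.6, 2.9]
pos [0.5204 0.0334 0.2701] uv [-0.0227 -0.0298] yaw 98.3 t 40.3 F [-2.2 -0.6  2.9] w 0.0175
[np.float64(0.5256), np.float64(0.0345), 0.2705, 98.2] tool shift mm [ 0.3  5.2 -0.6]  turn 0.1
```

```bash
python3 -m inch '[[0,0.003,-0.0004,0],[0,0.003,-0.0001,0],[0,0,0,0],[0,0,-0.003,0],[0,0,-0.006,0],[0,0,-0.01,0],[0,-0.002,-0.012,0],[0,-0.004,-0.01,0],[0,-0.005,-0.01,0],[0,-0.003,-0.006,0],[0,0,-0.002,0],[0,0,0,0]]' |grep -E "pos|contact"; python3 on.py; python3 det.py; python3 go.py 0.4985,0.313,0.33,92
```

```text
eef_pos: [0.5136, 0.0335, 0.3301]
contact_force: [-0.1, 0.3, -1.7]
scoop ball px 404 224
209 116 113 122 129 117  43  33  40  36  34  33  32  32
212  98  83  79 100 119  51  36  55  44  35  35  34  33
215  53  58  93 150 163 103  46  57  44  35  36  35  35
218  64 124 137 158 169 163  87  73  58  38  37  39  40
221  62 109 136 153 162 159  88  76  68  41  41  49  49
224  62  94 125 141 150 143  84  77  78  57  43  44  44
227  81  85 106 124 133 126  82  77  81  75  50  46  46
230  84  84  91 102 111 106  81  79  86  93  68  51  49
233  83  93 100  96  93  87  79  77  91  92  79  65  61
236  84  87  85  92  98  79  76  77  82  82  80  79  78
239  79  76  83  80  77  73  71  78  82  84  80  79  79
px 392.6 221.6 r 12.2 bright 124 [0.5259 0.0443 0.136 ] uv [-0.0158 -0.0199]
px 393.4 200.9 r 11.6 bright 78 [0.5686 0.0429 0.136 ] uv [ 0.0263 -0.0273]
t 41.6 pos [0.5135 0.0335 0.3294] yaw 98.3 F [ 0.2 -0.4 -3.6] w 0.017 g 60.5 tilt 0.035
[0.4985, 0.313, 0.33, 92.0] tool shift mm [278.7  25.4  -6.4]  turn 6.3
```

```bash
python3 -m inch '[[0,0,0,3.1],[0,0,0,3.2],[0.008,-0.001,0,0],[0.016,-0.001,0,0],[0.024,-0.001,0,0],[0.032,-0.001,0,0],[0.036,-0.001,0,0],[0.036,0,0,0],[0.034,0,0,0],[0.028,0,0,0],[0.022,0,0,0],[0.016,0,0,0]]' >/dev/null; python3 -m inch '[[0.012,0,0,0],[0.008,0,0,0],[0.005,0,0.005,0],[0.003,0,0.012,0],[0,0,0.018,0],[0,0,0.022,0],[0,0,0.022,0],[0,0,0.014,0],[0,0,0.006,0],[0,0,0,0],[0,0,0,0]]' >/dev/null; python3 go.py 0.4985,0.313,0.189,92
```

```text
t 44.0 pos [0.4968 0.3111 0.2259] yaw 92.0 F [ 0.4  0.8 -1.5] w 0.017 g 60.4 tilt 0.033
[0.4985, 0.313, 0.189, 92.0] tool shift mm [ 2.6  2.8 36.8]  turn -0.0
```

```bash
python3 -m inch '[[0.001,0.001,0.006,0],[0.001,0.001,0.01,0],[0,0,0.01,0],[0,0,0.006,0],[0,0,0.003,0],[0,0,0.0015,0],[0,0,0,0],[0,0,0,0]]' |grep -E "pos|contact"; python3 -m inch '[[0,0.003,-0.0001,0],[0,0.005,-0.00016,0],[0,0.005,-0.00016,0],[0,0.005,-0.00016,0],[0,0.005,-0.00016,0],[0,0.003,-0.0001,0],[0,0.001,0,0],[0,0,0,0],[0,-0.003,0.0001,0],[0,-0.006,0.0002,0],[0,-0.006,0.0002,0],[0,-0.004,0.0001,0]]'|grep -E "pos|contact"; python3 go.py
```

```text
eef_pos: [0.4974, 0.3123, 0.1888]
contact_force: [0.5, 0.0, -2.5]
eef_pos: [0.5041, 0.3125, 0.1886]
contact_force: [0.4, 0.4, -1.6]
t 46.0 pos [0.5041 0.3125 0.1886] yaw 92.0 F [ 0.4  0.4 -1.6] w 0.017 g 60.5 tilt 0.035
```

```bash
python3 -m inch '[[0,0,0,0],[0,0.008,-0.0003,0],[0,0.016,-0.0005,0],[0,-0.05,0,0],[0,0,0,0],[0,0,0,0],[0,0,-0.008,0],[0,0,-0.016,0],[0,0,-0.024,0],[0,0,-0.026,0],[0,0,-0.026,0],[0,0,-0.02,0]]'|grep -E "pos|contact"; python3 -m inch '[[-0.01,0,-0.01,0],[-0.02,0,-0.005,0],[-0.03,0,0,0],[-0.036,0,0,0],[-0.038,0,0,0],[-0.038,0,0,0],[-0.036,0,0,-3],[-0.03,0,0,-3.2],[-0.02,0,0,0],[-0.01,0,0,0],[0,0,0,0]]'|grep -E "pos|contact"; python3 tray.py; python3 on.py; python3 chamber.py
```

```text
eef_pos: [0.4842, 0.3144, 0.313]
contact_force: [0.1, 1.1, -2.1]
eef_pos: [0.4972, 0.0453, 0.3306]
contact_force: [-0.2, 0.6, -1.3]
pos [0.4972 0.0453 0.3306] uv [-0.0441 -0.0148] yaw 98.0 t 48.2 F [-0.2  0.6 -1.3] w 0.0177
scoop ball px 397 232
217  98  65  50  49  47  39  36  37  37  37  35  36  35
220 105  68  55  53  50  41  40  47  40  39  38  37  37
223 115  72  64  66  68  50  44  60  46  42  41  41  42
226 117 109 133 141 140 113  70  71  53  45  46  44  47
229 114 115 140 123 114  98  80  77  61  49  50  50  53
232 130 102 141 110  82  80  79  79  65  52  55  58  57
235 136 102 141 118  84  81  80  79  75  60  56  56  56
238 144 100 136 127  98  97  81  79  82  92  55  53  56
241 147  97 129 140 139 126  82  77  89  99  59  53  55
244 150 107  94 105 130 100  74  73  80  94  71  56  58
247 149 107  77  86  81  71  68  70  78  82  77  74  75
156 0.687  90  89  90  90  88  87  88  87  87  87  91 133 141
160 0.677  84  84  85  85  86  85  85  85  86  85  90 123 127
164 0.668  83  92  85  87  88  88  88  88  89  89  90 122 109
168 0.658  82  90  86  90  90  89  89  89  89  88  8
[... 921 characters left out ...]
30 130 126 126  93
232 0.511  83 104 120 147 137 153 158 144 118 130 128 126  92
236 0.502  83 109 143 167 139 124 128 116 101 154 137 126  93
240 0.493  85 118 130 151 143 103  97  96  94 121 132 126  93
244 0.484  84 108 122 151 145 109 103 104 103 115 135 126  93
248 0.475  84 124 128 166 168 136 105 107 107 128 140 124  93
252 0.466  84 119 133 149 148 143 139 131 136 149 137 120  93
256 0.458  84 111 130 142 148 149 144 138 148 147 133 119  93
260 0.449  84 112 135 166 157 164 167 167 165 167 138 119  96
264 0.440  86 119 133 150 150 147 148 150 150 150 137 118  93
268 0.431 129 133 138 144 144 144 142 141 140 141 129 105  93
272 0.423  80  71  65  73  84  77  66  72  73  71  77  87  91
```

Ball 3 is on the rack at (265,229) px and ball 2 moved one gap forward to (274,203). Now the last ball.

```bash
python3 tray.py -0.106,-0.176,0.333; python3 -m inch '[[-0.015,-0.006,0,0],[-0.028,-0.011,0,0],[-0.036,-0.014,0,0],[-0.036,-0.014,0,0],[-0.026,-0.01,0,0],[-0.015,-0.005,0,0],[-0.006,-0.002,0,0],[0,0,0,0],[0,0,0,0]]'>/dev/null; python3 tray.py -0.106,-0.176,0.2703; python3 det.py
```

```text
pos [0.497  0.048  0.3304] uv [-0.0439 -0.0121] yaw 98.2 t 48.4 F [-0.1  0.5 -2. ] w 0.0172
[np.float64(0.4589), np.float64(-0.1231), 0.333, 98.2] tool shift mm [-163.9  -62.1    2.1]  turn 0.0
pos [ 0.459  -0.1207  0.3351] uv [-0.1056 -0.1737] yaw 98.3 t 49.2 F [-0.4  0.7 -2. ] w 0.0172
[np.float64(0.4589), np.float64(-0.1231), 0.2703, 98.2] tool shift mm [-1.2  1.5 64.9]  turn 0.1
px 475.9 239.6 r 11.4 bright 147 [ 0.4932 -0.1191  0.136 ] uv [-0.0714 -0.1769]
px 483.1 260.4 r 9.2 bright 89 [ 0.4524 -0.132   0.136 ] uv [-0.1137 -0.1838]
```

```bash
python3 -m inch '[[-0.001,0,0.01,0],[-0.001,0,0.02,0],[0,0,0.018,0],[0,0,0.01,0],[0,0,0.004,0],[0,0,0.001,0],[0,0,0,0],[0,0,0,0]]'>/dev/null; python3 tray.py -0.106,-0.176,0.2703
```

```text
pos [ 0.4579 -0.1254  0.273 ] uv [-0.1073 -0.1781] yaw 98.2 t 50.1 F [-0.4 -0.1 -1.7] w 0.0175
[np.float64(0.4589), np.float64(-0.1231), 0.2703, 98.2] tool shift mm [2.2 1.4 2.6]  turn 0.0
```

```bash
python3 -m inch '[[0.002,0,0.001,0],[0,0,0.0016,0],[0,0,0,0]]'|grep -E "pos|contact"; python3 -m inch '[[0,0.003,-0.0002,0],[0,0.006,-0.0002,0],[0,0.006,-0.0002,0],[0,0.006,-0.0002,0],[0,0.006,-0.0002,0],[0,0.006,-0.0002,0],[0,0.006,-0.0002,0],[0,0.006,-0.0002,0],[0,0.006,-0.0002,0],[0,0.004,-0.0001,0],[0,0,0,0]]' |grep -E "pos|contact"; python3 tray.py -0.0175,-0.176,0.2703; python3 det.py
```

```text
eef_pos: [0.4573, -0.1233, 0.27]
contact_force: [-1.0, 0.6, 0.7]
eef_pos: [0.5125, -0.1154, 0.27]
contact_force: [-1.7, -1.1, 3.8]
pos [ 0.5125 -0.1154  0.27  ] uv [-0.0519 -0.176 ] yaw 98.2 t 51.5 F [-1.7 -1.1  3.8] w 0.0174
[np.float64(0.5465), np.float64(-0.1105), 0.2703, 98.2] tool shift mm [ 0.  34.4 -1.3]  turn 0.0
px 471.4 218.1 r 12.0 bright 155 [ 0.5364 -0.1114  0.136 ] uv [-0.0276 -0.1755]
```

```bash
python3 -m inch '[[0,0.004,-0.0005,0],[0,0.005,-0.0002,0],[0,0.005,-0.0002,0],[0,0.005,-0.0002,0],[0,0.005,-0.0002,0],[0,0.005,-0.0001,0],[0,0.003,-0.0001,0],[0,0.002,0,0],[0,0,0,0]]' |grep -E "pos|contact"; python3 -m inch '[[0,0,0,0],[0,0,-0.003,0],[0,0,-0.006,0],[0,0,-0.01,0],[0,-0.002,-0.012,0],[0,-0.004,-0.01,0],[0,-0.005,-0.01,0],[0,-0.003,-0.006,0],[0,0,-0.002,0],[0,0,0,0]]' |grep -E "pos|contact"; python3 on.py; python3 det.py; python3 go.py 0.4805,0.296,0.33,92
```

```text
eef_pos: [0.5453, -0.1106, 0.2703]
contact_force: [-0.2, -1.1, -2.2]
eef_pos: [0.5328, -0.1114, 0.3301]
contact_force: [-0.1, 0.9, -2.1]
scoop ball px 482 215
200 150 147 139 129 120  87  85  72  37  26  27  26  41
203  73  65  59  75 108 129 124  97  50  27  27  31  58
206  43  43  81 142 164 172 174 165 104  42  45  56  91
209  75  98 128 155 167 177 179 173 133  75  73  79 105
212  86 123 130 150 162 175 177 168 117  75  74  77  91
215  68 111 119 139 151 160 165 155  95  74  74  72  88
218  76 101 100 121 134 141 144 132  81  75  75  69  81
221  74  77  84  97 110 118 119 103  75  74  77  78  93
224  76  76  82  90  89  93  90  77  73  75  79  78  83
227  77  79  78  86  95  84  72  70  74  87  70  68  73
230  70  72  77  72  72  73  68  69  84  80  70  70  71
px 478.4 213.6 r 12.2 bright 161 [ 0.5459 -0.1254  0.136 ] uv [-0.0202 -0.1907]
t 53.5 pos [ 0.5327 -0.1113  0.3294] yaw 98.2 F [-0.5 -0.4 -2.8] w 0.017 g 60.9 tilt 0.035
[0.4805, 0.296, 0.33, 92.0] tool shift mm [410.5   6.2  -8.1]  turn 6.2
```

```bash
python3 -m inch '[[0,0,0,3.1],[0,0,0,3.1],[0.008,-0.001,0,0],[0.016,-0.002,0,0],[0.024,-0.003,0,0],[0.032,-0.003,0,0],[0.038,-0.003,0,0],[0.038,-0.003,0,0],[0.038,-0.003,0,0],[0.038,-0.003,0,0],[0.038,-0.003,0,0],[0.036,-0.003,0,0]]' >/dev/null; python3 -m inch '[[0.032,-0.003,0,0],[0.026,-0.003,0,0],[0.019,-0.002,0,0],[0.012,-0.002,0,0],[0.008,-0.001,0.004,0],[0.005,0,0.01,0],[0,0,0.016,0],[0,0,0.016,0],[0,0,0.01,0],[0,0,0.004,0],[0,0,0,0],[0,0,0,0]]' >/dev/null; python3 go.py 0.4805,0.296,0.189,92
```

```text
t 56.0 pos [0.4795 0.2936 0.2628] yaw 92.0 F [-0.4 -0.7 -2.4] w 0.017 g 60.7 tilt 0.033
[0.4805, 0.296, 0.189, 92.0] tool shift mm [ 3.8  3.1 73.7]  turn -0.0
```

```bash
python3 -m inch '[[0.002,0.002,0.006,0],[0.002,0.001,0.012,0],[0,0,0.016,0],[0,0,0.016,0],[0,0,0.012,0],[0,0,0.007,0],[0,0,0.003,0],[0,0,0.001,0],[0,0,0,0],[0,0,0,0]]' |grep -E "pos|contact"; python3 go.py 0.52,0.297,0.189
```

```text
eef_pos: [0.4803, 0.2963, 0.1897]
contact_force: [-0.3, -0.1, -2.5]
t 57.0 pos [0.4803 0.2963 0.1897] yaw 92.0 F [-0.3 -0.1 -2.5] w 0.017 g 60.8 tilt 0.033
[0.52, 0.297, 0.189] tool shift mm [-0.7 39.7 -0.3]
```

```bash
python3 -m inch '[[0,0.003,0,0],[0,0.004,-0.0001,0],[0,0.004,-0.0001,0],[0,0.004,-0.0001,0],[0,0.004,-0.0001,0],[0,0.004,-0.0001,0],[0,0.004,-0.0001,0],[0,0.004,-0.0001,0],[0,0.004,-0.0001,0],[0,0.003,-0.0001,0],[0,0,0,0],[0,0,0,0]]' |grep -E "pos|contact"; python3 -m inch '[[0,-0.003,0.0001,0],[0,-0.006,0.0002,0],[0,-0.006,0.0002,0],[0,-0.004,0.0001,0],[0,0,0,0],[0,0,0,0],[0,0.008,-0.0003,0],[0,0.016,-0.0005,0],[0,-0.05,0,0],[0,0,0,0],[0,0,0,0],[0,0,0,0]]' |grep -E "pos|contact"; python3 go.py
```

```text
eef_pos: [0.5179, 0.2974, 0.189]
contact_force: [-0.8, -1.2, -2.8]
eef_pos: [0.4743, 0.2961, 0.191]
contact_force: [0.5, -0.5, -1.7]
t 59.4 pos [0.4743 0.2961 0.191 ] yaw 92.0 F [ 0.5 -0.5 -1.7] w 0.018 g 61.0 tilt 0.033
```

Lifting out and heading back to the rest, with a check of the chamber on the way.

```bash
python3 -m inch '[[0,0,-0.008,0],[0,0,-0.016,0],[0,0,-0.024,0],[0,0,-0.026,0],[0,0,-0.026,0],[0,0,-0.02,0],[-0.01,0,-0.012,0],[-0.018,0,-0.006,-7],[-0.024,0,0,-7],[-0.026,0,0,-7],[-0.02,0,0,-7],[-0.01,0,0,-0.6]]'|grep -E "pos|contact"; python3 -m inch '[[-0.02,-0.02,0,0],[-0.02,-0.02,0,0],[0,-0.02,0,0],[0,0,0,0],[0,0,0,0]]' >/dev/null; python3 go.py 0.377,0.13,0.33,120.6; python3 chamber.py
```

```text
eef_pos: [0.5023, 0.1919, 0.3302]
contact_force: [2.0, 0.1, -0.7]
t 61.0 pos [0.4702 0.1305 0.3325] yaw 120.5 F [-0.5  0.5 -3. ] w 0.017 g 61.0 tilt 0.033
[0.377, 0.13, 0.33, 120.6] tool shift mm [ 46.8 -80.5   4.9]  turn -0.1
156 0.687  88  87  88  87  85  86  85  85  84  84  89 130 139
160 0.677  82  82  83  83  83  83  83  83  83  83  87 121 124
164 0.668  81  90  83  85  86  86  85  86  87  87  88 119 106
168 0.658  80  88  84  88  88  87  87  87  86  85  86 119  97
172 0.649  79  88  88  96  98 113 111  97  95  95  92 119  91
176 0.640  79  89  99 101 139 166 161 130 100  99 106 119  90
180 0.630  78  98 112 123 152 166 159 138 112 119 121 120  88
184 0.621  78  97 118 134 133 143 138 119 124 154 135 120  87
188 0.612  78  92 123 141 110 109 105  92 122 151 132 119  86
192 0.602  78 100 119 142 124  90  89  87  95 141 127 120  85
196 0.593  78  92 117 137 129  96  95  99 112 140 131 120  88
200 0.584  78 102 122 143 143 102 103 143 165 159 133 120  88
204 0.575  78 104 124 147 149 135 125 155 168 160 139 120  87
208 0.566  79  94 126 149 144 142 125 138 147 140 124 120  87
212 0
[... 286 characters left out ...]
67 149 124 123  90
232 0.511  81  97  97  99  99 102 136 152 152 137 116 123  88
236 0.502  81 106 110 103 103 102 109 124 124 109 103 123  90
240 0.493  83 115 124 127 119 136 131  97  94  92 100 123  91
244 0.484  82 106 119 146 138 139 142 103 101 101 106 123  90
248 0.475  82 122 125 164 165 165 162 113 104 104 121 121  90
252 0.466  83 116 131 146 145 145 150 145 127 127 130 118  90
256 0.458  82 109 127 139 145 146 141 139 143 142 130 117  90
260 0.449  82 109 133 163 155 161 164 164 162 164 136 116  93
264 0.440  84 117 131 147 147 145 145 147 148 147 134 115  90
268 0.431 127 131 136 141 142 142 140 138 137 139 126 103  89
272 0.423  78  69  63  71  82  75  64  70  71  69  75  85  88
```

All four balls are on the rack, at (262,180), (274,203), (251,217) and (272,228) px, each in its own gap. Returning the scoop.

```bash
python3 -m inch '[[0.008,-0.012,0,0],[0.015,-0.025,0,0],[0.015,-0.024,0,0],[0.007,-0.012,0,0],[0.002,-0.004,0,0],[0,0,0.01,0],[0,0,0.02,0],[0,0,0.015,0],[0,0,0.006,0],[0,0,0,0],[0,0,0,0]]'|grep -E "pos|contact"; python3 go.py 0.38,0.1315,0.272,120.6
```

```text
eef_pos: [0.3792, 0.1306, 0.2839]
contact_force: [0.8, -0.5, -1.8]
t 62.2 pos [0.3792 0.1306 0.2839] yaw 120.6 F [ 0.8 -0.5 -1.8] w 0.017 g 61.1 tilt 0.034
[0.38, 0.1315, 0.272, 120.6] tool shift mm [ 0.5  1.5 11.9]  turn -0.0
```

```bash
python3 -m inch '[[0.0005,0.001,0.006,0],[0,0.0005,0.004,0],[0,0,0.001,0],[0,0,0,0],[0,0,0,0]]'|grep -E "pos|contact"; python3 -m inch '[[0,0,0.001,0],[0,0,0,0],[0,0,0,0]]'|grep -E "pos|contact"; python3 -m inch '[[0,0,0.0008,0],[0,0,0,0],[0,0,0,0]]'|grep -E "pos|contact"
```

```text
eef_pos: [0.3794, 0.1314, 0.2727]
contact_force: [-0.4, 0.7, -1.8]
eef_pos: [0.3793, 0.1314, 0.2716]
contact_force: [-0.4, 0.3, -2.3]
eef_pos: [0.3794, 0.1314, 0.2709]
contact_force: [-0.4, -0.6, -1.1]
```

```bash
python3 -m inch '[[0,0,0.0006,0],[0,0,0,0],[0,0,0,0]]'|grep -E "pos|contact"; python3 -m inch '[[0,0,0,0],[0,0,0,0],[0,0,0,0],[0,0,0,0]]' 0.05 25|grep -E "pos|contact|width"; python3 -m inch '[[0,0,-0.01,0],[0,0,-0.02,0],[0,0,-0.03,0],[0,0,-0.03,0],[0,0,-0.01,0],[0,0,0,0],[0,0,0,0]]'|grep -E "pos|contact"; python3 go.py 0.43,0.29,0.38,92; python3 - <<'E'
from h import *; from station import bot
s=bot.read_camera("scene");t=bot.read_camera("top")
a=cv2.resize(s["color"][170:320,320:440,::-1],(480,600),interpolation=cv2.INTER_CUBIC);b=cv2.resize(t["color"][130:330,220:320,::-1],(300,600),interpolation=cv2.INTER_CUBIC)
cv2.imwrite("pics/fin.png",np.hstack([a,b]))
E
```

```text
eef_pos: [0.3795, 0.1314, 0.2709]
contact_force: [-1.5, -1.0, 5.4]
eef_pos: [0.3792, 0.1313, 0.2701]
contact_force: [-1.1, -0.2, 0.4]
gripper_width: 0.584
eef_pos: [0.3815, 0.1333, 0.3693]
contact_force: [0.5, 0.1, -1.1]
t 64.7 pos [0.3815 0.1333 0.3693] yaw 120.6 F [ 0.5  0.1 -1.1] w 0.050 g 0.0 tilt 0.036
[0.43, 0.29, 0.38, 92.0] tool shift mm [110.1 121.1 -15.5]  turn 28.6
```

View pics/fin.png

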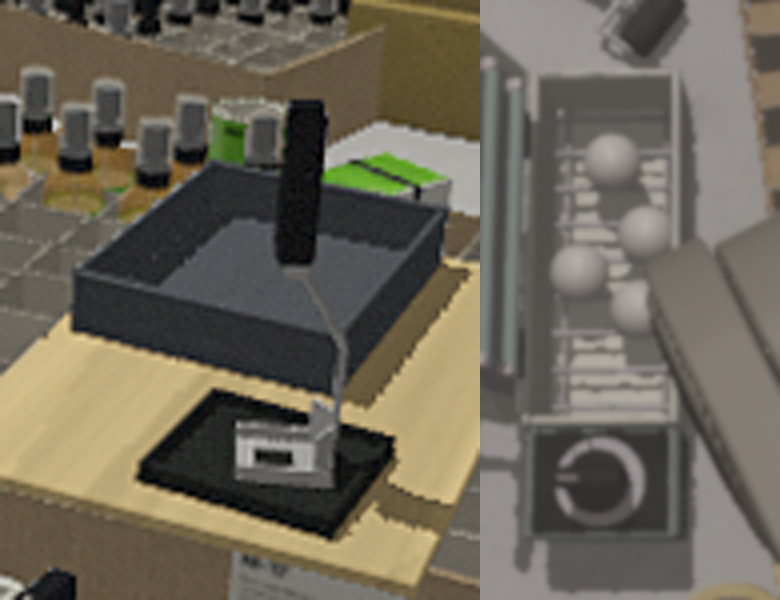

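Scoop stands upright in its rest, the tray is empty and four balls lie side by side on the rack. Next I shut the lid.

```bash
python3 -m inch '[[0,0,-0.01,-8.5],[0,0,0,-8.5],[0,0,0,-8.5],[0,0,0,-8.5],[0,0,0,-8.5],[0,0,0,-8.5],[0,0,0,-8.5],[0,0,0,-2],[0,0,0,0],[0,0,0,0]]' 0.03|grep -E "pos|contact"; python3 go.py 0.556,0.440,0.29,182
```

```text
eef_pos: [0.3819, 0.1336, 0.3794]
contact_force: [-0.2, -0.2, 0.9]
t 65.8 pos [0.3819 0.1336 0.3794] yaw -178.0 F [-0.2 -0.2  0.9] w 0.030 g 0.0 tilt 0.036
[0.556, 0.44, 0.29, 182.0] tool shift mm [-187.2  301.9   77.5]  turn -0.0
```

```bash
python3 -m inch '[[-0.01,0.015,0,0],[-0.025,0.04,0,0],[-0.03,0.045,0,0],[-0.03,0.045,0,0],[-0.03,0.045,0,0],[-0.03,0.045,0,0],[-0.022,0.04,0.01,0],[-0.01,0.02,0.03,0],[0,0.007,0.03,0],[0,0,0.01,0],[0,0,0,0],[0,0,0,0]]'|grep -E "pos|contact"; python3 go.py 0.556,0.440,0.181,182; python3 - <<'E'
from h import *; from station import bot
c=wcam(bot);np.savez("w9.npz",**c)
g=cv2.cvtColor(c["color"],cv2.COLOR_RGB2GRAY)
for x in (.52,.556,.59):
    for y in (.435,.441,.447): print(x,y,np.round(proj(c,np.array([x,y,.179])),0))
E
```

```text
eef_pos: [0.548, 0.4264, 0.2907]
contact_force: [0.5, -0.5, 1.4]
t 67.0 pos [0.548  0.4264 0.2907] yaw -178.0 F [ 0.5 -0.5  1.4] w 0.030 g 0.0 tilt 0.033
[0.556, 0.44, 0.181, 182.0] tool shift mm [-11.3  15.6 109.2]  turn 0.0
0.52 0.435 [332. 209.]
0.52 0.441 [341. 209.]
0.52 0.447 [350. 209.]
0.556 0.435 [330. 258.]
0.556 0.441 [338. 259.]
0.556 0.447 [347. 259.]
0.59 0.435 [328. 302.]
0.59 0.441 [336. 302.]
0.59 0.447 [344. 303.]
```

```bash
python3 - <<'E'
from h import *
c=np.load("w9.npz");g=cv2.cvtColor(c["color"],cv2.COLOR_RGB2GRAY)
print("     ",*range(284,400,4))
for v in (180,195,205,215,225,240): print(v,*["%3d"%g[v-1:v+2,k:k+4].mean() for k in range(284,400,4)])
E
```

```text
284 288 292 296 300 304 308 312 316 320 324 328 332 336 340 344 348 352 356 360 364 368 372 376 380 384 388 392 396
180 140 196 177 184 184 184 184 184 183 183 183 163 106 112 117 116 187 196 194 182 140 169 200 200 201 201 201 200 201
195 153 129 167 201 202 203 203 201 201 202 201 176 149 177 188 164  60  65  66  66  63 145 184 187 201 201 202 202 204
205 183 129 146 203 200 200 201 202 200 200 200 199 155 178 188 165  66  66  66  65  64  65 109 192 201 202 203 203 200
215 187 127 154 202 202 200 200 201 200 200 192 127 139 180 188 153  65  67  68  66  65  77 197 203 203 203 202 202 175
225 192 128 154 201 201 201 201 200 201 202 147 128 141 181 188 155 153 164 162 150 178 203 204 203 204 204 205 204 147
240 193 130 188 201 201 201 201 203 203 202 163 127 145 183 187 162 167 166 165 137 174 202 203 204 205 205 204 205 117
```

The wrist image rows show the bar centred at column 339, so y ≈ 0.440, as predicted. Descending over it.

```bash
python3 -m inch '[[-0.006,0.008,0.01,0],[-0.005,0.008,0.02,0],[0,0,0.03,0],[0,0,0.028,0],[0,0,0.014,0],[0,0,0.006,0],[0,0,0,0],[0,0,0,0]]'|grep -E "pos|contact"; python3 go.py 0.556,0.440,0.181,182
```

```text
eef_pos: [0.5555, 0.4412, 0.182]
contact_force: [-0.3, -0.9, 0.5]
t 67.8 pos [0.5555 0.4412 0.182 ] yaw -177.9 F [-0.3 -0.9  0.5] w 0.030 g 0.0 tilt 0.032
[0.556, 0.44, 0.181, 182.0] tool shift mm [-0.5 -1.2  1. ]  turn 0.1
```

```bash
python3 -m inch '[[0,-0.006,-0.003,0],[0,-0.009,-0.005,0],[0,-0.01,-0.004,0],[0,-0.011,-0.004,0],[0,-0.011,-0.003,0],[0,-0.011,-0.003,0],[0,-0.011,-0.002,0],[0,-0.01,-0.002,0],[0,-0.004,-0.02,0],[0,0,-0.03,0],[0,0,-0.03,0],[0,0,-0.03,0]]'|grep -E "pos|contact"; python3 -m inch '[[0,0,0,0],[0,0,0,0],[0,0,0,0],[0,0,0,0],[0,0,0,0],[0,0,0,0],[0,0,0,0],[0,0,0,0],[0,0,0,0],[0,0,0,0]]'>/dev/null; python3 go.py; cat >lid.py <<'E'
from h import *; from station import bot
c=bot.read_camera("scene"); g=cv2.cvtColor(c["color"],cv2.COLOR_RGB2GRAY).astype(int); g0=cv2.cvtColor(D["scene"]["color"],cv2.COLOR_RGB2GRAY).astype(int)
d=abs(g-g0)[290:345,200:300]; print("lid-region mean diff to the shut picture",d.mean(), (d>25).mean())
E
python3 lid.py
```

```text
eef_pos: [0.5616, 0.3592, 0.3195]
contact_force: [-0.2, 0.6, -0.4]
t 70.0 pos [0.5614 0.3607 0.3184] yaw -177.9 F [-0.7 -0.1 -0.2] w 0.030 g 0.0 tilt 0.034
lid-region mean diff to the shut picture 14.620727272727272 0.10654545454545454
```

```bash
python3 -m inch '[[0,0,-0.03,8.5],[0,0,-0.02,8.5],[0,0,-0.01,8.5],[0,0,0,8.5],[0,0,0,8.5],[0,0,0,8.5],[0,0,0,8.5],[0,0,0,8.5],[0,0,0,8.5],[0,0,0,8.5],[0,0,0,5],[0,0,0,0]]' 0.04 >/dev/null; python3 lid.py; python3 - <<'E'
from h import *
for p in [(261.4,289.8),(261,289.3)]: print(plane(ray(D["top"],*p),.078))
E
python3 go.py 0.389,0.315,0.2,92
```

```text
lid-region mean diff to the shut picture 6.505272727272727 0.021272727272727273
[0.38634936 0.31055865 0.078     ]
[0.3873698  0.31145518 0.078     ]
t 71.3 pos [0.5629 0.3621 0.3783] yaw 92.2 F [-0.4  0.   0.3] w 0.040 g 0.0 tilt 0.034
[0.389, 0.315, 0.2, 92.0] tool shift mm [ -36.6 -170.6  183.9]  turn 0.2
```

```bash
python3 -m inch '[[-0.006,-0.02,0,0],[-0.008,-0.035,0.02,0],[-0.008,-0.04,0.03,0],[-0.008,-0.035,0.03,0],[-0.006,-0.025,0.03,0],[-0.003,-0.012,0.03,0],[0,-0.004,0.02,0],[0,0,0.01,0],[0,0,0,0],[0,0,0,0]]' >/dev/null; python3 lid.py;  python3 go.py 0.388,0.313,0.112,92; python3 - <<'E'
from h import *; from station import bot
c=wcam(bot);np.savez("w10.npz",**c);cv2.imwrite("pics/w10.png",c["color"][:,:,::-1])
for x in (.382,.388,.394): print([tuple(np.round(proj(c,np.array([x,y,.127])),0)) for y in (.291,.313,.335)])
g=cv2.cvtColor(c["color"],cv2.COLOR_RGB2GRAY)
for v in range(300,480,12): print(v,*["%3d"%g[v:v+3,k:k+6].mean() for k in range(230,400,8)])
E
```

```text
lid-region mean diff to the shut picture 6.701272727272728 0.0
t 72.4 pos [0.3908 0.3138 0.2154] yaw 92.1 F [-0.2  0.   1.2] w 0.040 g 0.0 tilt 0.032
[0.388, 0.313, 0.112, 92.0] tool shift mm [ 1.300e+00 -1.000e-01  1.034e+02]  turn 0.1
[(np.float64(305.0), np.float64(281.0)), (np.float64(306.0), np.float64(250.0)), (np.float64(307.0), np.float64(217.0))]
[(np.float64(314.0), np.float64(282.0)), (np.float64(316.0), np.float64(250.0)), (np.float64(317.0), np.float64(217.0))]
[(np.float64(323.0), np.float64(282.0)), (np.float64(325.0), np.float64(251.0)), (np.float64(326.0), np.float64(218.0))]
300  65  43  84  69  38 168 171 172 171 171 172 172 172 173 173 174 121  45  87  85  52 166
312  41  76  83  38  37 165 174 166 134 137 105 106 106 107 106 106  74  42  57  85  65  49
324  39  64  78  36  35 101 106 106 105 106 107 107 105 106 105 105  72  39  42  98  49  45
336  36  36  36  34  35 104 104 100  96  91  80  77  77  77  77  78  75  36  39  39  41  41
348  33  34  33  33  52  76  76  76  76  76  78  76  77  77  78  78  78  37  37  36  36  36
360  31  31  32  32  83  90  93  95  86 
[... 179 characters left out ...]
 179 176 181 182 174 174 179 172 169 172 125  33  32  31
396  27  29  29  66  80  78  84 148 181 176 180 183 179 168 129  80  77  78  48  31  30  31
408  28  27  29  29  30  30  32  32  33  33  34  34  34  33  33  33  32  32  31  30  29  31
420  26  27  27  27  28  30  31  31  31  32  33  33  33  33  32  32  31  30  29  29  28  28
432  25  25  25  27  27  28  28  29  30  30  29  30  30  30  30  29  29  28  28  26  27  26
444  25  24  24  25  25  26  26  26  27  28  28  28  26  27  27  27  26  26  26  25  27  26
456  24  24  24  24  24  24  24  25  25  25  25  25  25  25  25  25  25  25  25  25  25  25
468  23  23  23  23  23  23  23  23  24  24  24  24  24  23  24  24  23  24  23  24  25  25
```

```bash
python3 - <<'E'
from h import *
c=np.load("w10.npz");g=cv2.cvtColor(c["color"],cv2.COLOR_RGB2GRAY)
print("   ",*range(256,384,5))
for v in range(160,312,7): print(v,*["%3d"%g[v:v+3,k:k+5].mean() for k in range(256,384,5)])
E
```

```text
256 261 266 271 276 281 286 291 296 301 306 311 316 321 326 331 336 341 346 351 356 361 366 371 376 381
160 105 102 121 125 125 125 125 125 126 125 124 125 125 125 126 126 126 126 126 100  84  84 102 135 177 180
167 108 102 109  90  90  90 103 102 103 102 102 103 104 103 103 105 106 107 109  94  72  83  97 163 202 203
174 107 100  82  55  54  54  54  54  55  54  55  55  56  56  57  58  59  60  61  57  52  81  97 168 202 203
181 107 100  92  53  53  53  53  53  53  53  54  54  55  56  57  57  58  59  60  54  52  81 100 171 201 202
188 106 100  95  52  52  52  52  52  52  51  51  53  53  53  55  56  57  58  60  52  52  82 104 175 202 201
195 106  99  96  50  51  51  49  92 171 177 178 139 178 177 180 135  59  58  59  51  53  83 107 180 202 203
202 105  99  99  49  49  64 173 179 177 155 146 120 178 178 139 178 175 121  58  55  54  83 112 183 202 203
209 104 100  91  42  44 102 102 103  61  36  36  36  37  46  75 166 134 161 127  51  56  84 116 187 202 202
216 106 101  94  40  84 102  94  38  37  36  37  38  39  45  52  53 129 176 174  83  58  84 120 191 203 203
223 107 101 103  45 102 
[... 679 characters left out ...]
 102  92  49  51  52  52  46  68  91 148 200 201 202
272 173 175 123  65  47  47  47  47  46  41  47  48  48  47  49  49  51  52  50  46  71  92 152 201 201 200
279 174 174 126  64  47  47  47  47  47  45  45  51  46  48  49  50  51  52  52  44  71  93 157 202 201 200
286  83  58  61 131 134 134 133 132 132 118 112 120 124 117 113 114 115 110  91  67  78  56  68  87 103 202
293  80  39  77 175 173 173 172 172 174 174 174 175 174 173 173 173 173 173 176 175 176  66  49  88  90 133
300  57  39  64 174 171 171 172 171 171 171 172 172 172 172 171 173 173 172 174 174 175  57  45  66  88  90
307  38  38  57 174 172 171 171 171 172 172 173 174 175 168 166 139 145 113 106 108 106  44  43  45  83  86
```

Lid is shut again. The knob bar shows at columns 304–322, rows 219–283, so it is centred at x ≈ 0.387, y ≈ 0.313. Descending to grip it.

```bash
python3 -m inch '[[0.001,-0.001,0.015,0],[0,0,0.025,0],[0,0,0.03,0],[0,0,0.02,0],[0,0,0.01,0],[0,0,0.003,0],[0,0,0,0],[0,0,0,0]]' |grep -E "pos|contact"; python3 go.py 0.387,0.313,0.111,92
```

```text
eef_pos: [0.3866, 0.3125, 0.1124]
contact_force: [-0.1, 0.4, -0.3]
t 73.2 pos [0.3866 0.3125 0.1124] yaw 92.1 F [-0.1  0.4 -0.3] w 0.040 g 0.0 tilt 0.032
[0.387, 0.313, 0.111, 92.0] tool shift mm [0.5 0.4 1.4]  turn 0.1
```

```bash
python3 -m inch '[[0,0,0,0],[0,0,0,0],[0,0,0,0],[0,0,0,0],[0,0,0,0]]' 0.005 60|grep -E "pos|contact|width"; python3 -m inch '[[0,0,0.003,0],[0,0,0.003,0],[0,0,0.001,0],[0,0,0,0],[0,0,0,0]]'|grep -E "pos|contact|width"
```

```text
eef_pos: [0.3867, 0.3123, 0.1118]
contact_force: [3.1, -0.7, 1.7]
gripper_width: 0.152
eef_pos: [0.3869, 0.3124, 0.106]
contact_force: [0.4, -2.8, 20.1]
gripper_width: 0.154
```

```bash
python3 -m inch '[[0,0,0,4],[0,0,0,8],[0,0,0,8],[0,0,0,8],[0,0,0,8],[0,0,0,8],[0,0,0,8],[0,0,0,8],[0,0,0,8],[0,0,0,8],[0,0,0,4],[0,0,0,0]]'; python3 go.py; python3 -c "
from station import bot;print(bot.get_obs()['torque'])"
```

```text
t: 75.45
eef_pos: [0.3859, 0.3135, 0.1058]
tool_rot: [0.008, 0.994, 0.104, -0.014]
contact_force: [-2.1, -0.0, 21.7]
gripper_width: 0.153
grasp_force: 64.6
t 75.5 pos [0.3859 0.3135 0.1058] yaw 12.0 F [-2.1 -0.  21.7] w 0.013 g 64.6 tilt 0.032
[ 0.35316631  0.58574928 -0.03125754]
```

```bash
python3 -m inch '[[0,0,0,1.5],[0,0,0,1.5],[0,0,0,0],[0,0,0,0]]' >/dev/null; python3 -c "
from station import bot;print(bot.get_obs()['torque'])"; python3 go.py; python3 -m inch '[[0,0,-0.003,0],[0,0,-0.003,0],[0,0,-0.001,0],[0,0,0,0],[0,0,0,0]]'|grep -E "pos|contact"; python3 -m inch '[[0,0,0,0],[0,0,0,0],[0,0,0,0],[0,0,0,0]]' 0.045|grep -E "contact|width"; python3 -m inch '[[0,0,-0.01,0],[0,0,-0.02,0],[0,0,-0.03,0],[0,0,-0.04,0],[0,0,-0.04,0],[0,0,-0.04,0],[0,0,-0.03,0],[0,0,-0.01,0],[0,0,0,0],[0,0,0,0]]'|grep -E "pos|contact"; python3 lid.py; python3 - <<'E'
from h import *; from station import bot
c=wcam(bot);g=cv2.cvtColor(c["color"],cv2.COLOR_RGB2GRAY);K=c["mtx"]
P=lambda x,y:proj(c,np.array([x,y,.127]))
a=np.radians(12)  # expected bar direction
import go
for ang in (92,52,32,22,12,2): # brightness of the white line: along each direction at 8..18 mm from the axis
    d=np.array([np.cos(np.radians(ang)),np.sin(np.radians(ang))]); print(ang,[int(g[tuple(int(round(q)) for q in P(.387+s*d[0],.313+s*d[1])[::-1])]) for s in (.004,.008,.012,.016,.02)])
E
```

```text
[0.27912351 0.53547875 0.71620732]
t 75.8 pos [0.3859 0.3136 0.1058] yaw 9.2 F [-2.8  0.2 21.3] w 0.013 g 65.0 tilt 0.032
eef_pos: [0.3858, 0.3135, 0.1114]
contact_force: [2.0, 6.4, 1.9]
contact_force: [0.2, 0.2, 0.4]
gripper_width: 0.526
eef_pos: [0.3911, 0.3162, 0.3301]
contact_force: [-0.4, -0.2, 0.1]
lid-region mean diff to the shut picture 5.506545454545455 0.0
92 [56, 51, 55, 58, 81]
52 [56, 55, 52, 58, 60]
32 [74, 70, 57, 55, 57]
22 [112, 143, 90, 57, 58]
12 [103, 202, 199, 196, 54]
2 [103, 75, 70, 56, 59]
```

The knob's white line now lies at 12° (80° turned) and turning torque rose at the stop. The lid matches the shut picture, and the arm is clear of everything.

```bash
python3 -c "
from station import bot;print(bot.hand_in())"
```

```text
the job is handed in; nothing more can be done
None
```

The job is handed in at about 78 s of the 210 s allowed; the hand-in returned no verdict. By my last camera and force checks, all four balls lie on the rack, the lid is shut, the knob is turned to its stop and let go, the scoop stands upright in its rest, and the arm never went down near the oil bottles.

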